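# Open the kernel box and stow the sample canister

## Robot

A 6-joint arm with a two-finger parallel gripper is mounted at the origin on the work surface. World frame = base frame: x ahead of the robot, y to its left, z up, the work surface at z = 0. Lengths are in m, angles in rad, forces in N, time in s.
With the tool pointing down it reaches from about 0.3 to 0.875 m from the base axis. Payload 6.4 kg.
Tool frame: the origin (TCP) lies at the centre of the arm's flange, where the gripper is bolted on; the fingertips stand 173 mm ahead of it and the grasp point (between the pads) lies ctrl.grip_point_offset ahead of it (ctrl.grip_point_offset is the distance from the TCP to the grasp point, in m); z points along the fingers, y is the direction in which the jaws open and shut (so a half turn about z gives the same grasp; the last joint's range is limited). The gripper opens to 85 mm and grips with 20 to 120 N. Pads are 22 mm wide; open, the fingers measure 114 mm over their backs; the gripper's body (76 mm by 85 mm) begins 54 mm behind the grasp point. The pads swing forward as they close: fully open they stand 13 mm farther back than shut.
Start: joints at [-0.206, 0.181, 1.607, -0, 1.354, -0.206], TCP at [0.575, 0, 0.405] pointing down, gripper open.
Joint ranges: [-2.99, 2.99], [-0.89, 2.07], [0.3, 2.58], [-1.14, 4.28], [0, 2.63], [-3.12, 3.12]. Speed limits (rad/s): [2.57, 2.57, 3.01, 3.14, 3.14, 3.14].

## Interface

Orientations are given as a unit quaternion [w, x, y, z].
In Python, from bench import ctrl, cams, boxes_of, landmark_of gives the robot as it stands.
- The arm moves only by the shell command python3 -m handwheel 'ROWS'. ROWS is JSON, a list of rows, each an object with "offset": the shift along the tool's x, y, z in m, a list of three; "spin": the turn about the tool's z in degrees; "grip": the opening, from 0 (shut) to 1 (fully open). A call has 1 to 20 rows; each row is the pose to reach, as a shift and turn from the pose commanded when the call began, along the tool's axes at that moment; what a row does not reach only later rows make up. A row lasts 1/8 s, in which the tool goes at most 62.5 mm and 10.7 degrees, less where a joint would pass 70% of its speed; a pose out of reach is approached as far as the arm can. A call with a gripper value outside its range is refused whole. The fingers move at their own pace and stop on an object; the grip force is fixed at half the most. Time passes only in rows, so rows that repeat a pose let the fingers close. It gives the time, the measured TCP pose, the force and the opening at its end, in the units of the state.
- ctrl.get_obs(): the state, without advancing time (a new reading comes with each control period).
- cams.camera(name): name is "scene" or "side" or "wrist"; returns a dict with "color" (400x640x3 uint8, red, green, blue), "camera_matrix" (3x3 intrinsics, pixels), "view" (4x4, takes a point from world to camera coordinates); the wrist camera has in their place "tool_from_camera" (4x4, takes a point from camera to tool coordinates, whose origin is the TCP and whose axes are the flange's). Camera axes: x right, y up, looking along -z (the intrinsics and any distortion apply to the point x, -y, -z); pixel columns grow to the right and rows downward; lengths in m; the calibration is good to about 2 mm. A picture is of the moment at which its call begins: read the wrist's pose just before it. There is no depth.
- ctrl.hand_in(): hands the job in, once; it reports no verdict.
Trained networks look in a picture, given as the dict that the camera call returned (one of the last four; its "shot" number tells which), for a name from the list of things; names that differ only in an ending like _2 or _b are one class to them, and where a whole thing is asked for, a point or a joint stands for the part that bears it (a point fixed in the world has none). Each returns a list of dicts, best first, with "confidence" (0 to 1); they miss things now and then, are a little off and sometimes report something else, mostly with a low value. They report only what shows in the picture. A call takes as long as a camera call. They do not tell look-alikes from the thing itself.
- boxes_of(picture, thing): "uv" ([column, row] in pixels, amid what is visible of it).
- landmark_of(picture, thing): "uv" ([column, row] in pixels: a listed point, or the origin of a listed thing).
The state is a dict: "time_s": time; "q": joint angles; "dq": joint speeds; "joint_efforts": joint torques, N m; "eef_pos": TCP position; "eef_rot": TCP orientation; "wrist_force": force on the tool from outside, world axes, zero at the start; "torque": the same for the moment, N m; "opening": opening from 0.0 (shut) to 1.0 (fully open).
Only numpy, scipy, OpenCV 4.12 (cv2) and the standard library are available. Lean on these libraries where they do the work, as an engineer would, in place of code of your own. Each camera call takes 0.05 s, during which the arm holds its last target.

## Task

Raise the hinged lid of the blue kernel box past its balance point and ease it back until it leans on the padded rest behind it and stays open by itself; you have to feel for the rest, and must neither let the lid drop onto it nor force the lid against it. Then stand the green-topped canister fully home in the round holder inside the box, setting it down gently, and leave everything else on the table where it is.

Things in the scene. Friction and masses are not known exactly. Their poses are not given: they have to be found in the camera images.
- box: open-topped blue sheet-metal box, fixed to the table, 150 (its x) x 220 (its y) x 120 mm high, walls and floor 6 mm thick; origin at the centre of its underside, z up. The lid is hinged along its +x (rear) rim. The +y half of the inside is filled with pale kernels up to 35 mm; the holder stands in the -y half
- lid_rest (a point): foot of the lid rest, on the hinge axis in mid width (axes as the box). The rest: two steel uprights with rubber pads behind the box, 190 mm apart, 130 mm long, leaning back. Its lean is set anew each time and is not measured: it stops the lid at between 1.78 and 2.05 rad. The pads are springy (felt at the lid's handle: about 1.5 N per mm) and may take 18 N in all, some 10 N at the handle; the lid leaning by itself makes 1 to 3 N
- lid_hinge (a point): point on the lid's hinge axis, in the middle of the box's rear rim, 120 mm above the table; axes as the box (the hinge axis is the y axis). When the lid is shut its handle lies 186 mm in front of (-x) and 4 mm above this point
- lid (a joint): angle of the lid, rad: 0 = shut (level, as at the start), 1.57 = upright, more = leaning back away from the robot. The lid weighs 0.35 to 0.65 kg and turns almost freely: it falls shut from anything below about 1.6, and falls back onto its rest from anything above; let go more than about 0.02 rad short of the rest, or swung onto it, it comes back too hard (over 1.2 rad/s)
- lid_handle (a point): centre of the lid's handle: a black roller, 22 mm in diameter, 30 mm long along y (parallel to the hinge), on a 10 mm stalk out of the middle of the lid's front edge, 32 mm off that edge, in the lid's plane; 186 mm from the hinge axis. x axis points to the hinge; turns with the lid. Pinched by its flat ends (along y) it can turn between the fingers. Lid plate 154 x 224 x 8 mm
- holder_floor (a point): centre of the floor of the round holder in the box: a steel ring, 71 mm inside, 83 mm outside, 30 mm high, standing on the box's inner floor, 6 mm above the table; the point lies on that floor, 35 mm to the -y side of the box's middle
- canister_center (a point): centre (half-way up) of the canister: aluminium can with a green top, 65 mm in diameter, 70 mm high, and on it an upright green round knob 26 mm in diameter and 36 mm high; 106 mm high in all, 0.25 kg; this point is 53 mm above its underside, z up. It starts upright on the table. Fully home in the holder its underside rests on the box's inner floor
- canister_knob (a point): place to grip on the canister's knob, on its axis, 93 mm above its underside (13 mm below the top)
- jar: amber glass jar with a white cap, 62 mm across, 85 mm high; origin under its centre. Leave alone
- mug: open steel cup, 72 mm across, 75 mm high; origin under its centre. Leave alone
- bowl: steel bowl, 120 mm across, 50 mm high; origin under its centre. Leave alone
- tub: open green plastic tub, 130 x 130 x 120 mm high; origin under its centre. Leave alone
- mallet: hammer, 220 mm long, lying flat; origin under its middle, handle towards its own -x. Leave alone
- brush: hand brush, 200 mm long, lying flat; origin under its middle, handle towards its own -x. Leave alone
Things that resemble listed ones, but are neither listed nor needed, are in the scene too. What is shaped like the part that bears canister_center but red is not meant.

How it is judged:
By the outcome, as a careful person would: the job done as asked, in the order asked, and still so for the second after the job is handed in, with the robot touching nothing.
It also fails if it takes over 70 s, if anything falls off the work surface, if the arm or the gripper's body presses on something with over 40 N, if the wrist force passes 120 N, or if a joint passes its speed limit or range.

## Working session

There is one attempt and no reset: what is moved stays moved. The work goes in short steps, Python scripts to look and compute and a shell command to move; the robot and the scene stay as the last step left them, time stands still between calls to the robot, and variables do not carry over. Pictures are saved under pics/ and viewed, and the job is handed in when it is done.

```bash
ls; mkdir -p pics
python3 - <<'E'
from bench import ctrl,cams,boxes_of,landmark_of
import cv2
o=ctrl.get_obs();print(o, ctrl.grip_point_offset)
for n in ["scene","side","wrist"]:
    p=cams.camera(n);cv2.imwrite(f"pics/{n}0.png",p["color"][:,:,::-1])
    print(n,[k for k in p],p["camera_matrix"].tolist(),p.get("view",p.get("tool_from_camera")).tolist() if hasattr(p.get("view",p.get("tool_from_camera")),'tolist') else p.get("view"))
    for t in ["box","lid_hinge","lid_handle","lid_rest","holder_floor","canister_center","canister_knob"]:
        print(t,[(([round(float(x),1) for x in d["uv"]]),round(float(d["confidence"]),2)) for d in landmark_of(p,t)])
print(ctrl.get_obs()["time_s"])
E
```

```text
pics
{'time_s': 0.0, 'q': array([-2.06332835e-01,  1.81530226e-01,  1.60800753e+00,  2.03838832e-06,
        1.35379775e+00, -2.06328596e-01]), 'dq': array([ 0.00050214,  0.00099077, -0.00197599,  0.00105366,  0.00164129,
        0.00102743]), 'joint_efforts': array([ 3.41415571e-04, -4.44869328e+01, -3.51340663e+01, -2.51131587e-04,
        9.11703974e-03,  3.43231875e-05]), 'eef_pos': array([5.74745087e-01, 5.22774406e-05, 4.03790200e-01]), 'eef_rot': array([-7.29906265e-04,  7.07108167e-01,  7.07104858e-01, -4.76050369e-04]), 'wrist_force': array([0.33144308, 0.85702337, 0.2268472 ]), 'torque': array([ 0.00521278, -0.05182391, -0.00844412]), 'opening': 1.001283041069115} 0.1547
scene ['color', 'camera_matrix', 'view', 'shot'] [[364.5176850217846, 0.0, 321.8780682644787], [0.0, 364.5176850217846, 200.96343968683107], [0.0, 0.0, 1.0]] [[-0.6168983228333316, 0.7869071534914688, 0.014614755193866217, 0.30269221209251074], [-0.6274671994525393, -0.5029446240986936, 0.5944170410590625, 0.28031599634644205], [0.4751014343238817, 0.35752459618070753, 0.8040241229149858, -1.523157081400408
[... 1006 characters left out ...]
3], 0.92), ([331.7, 274.6], 0.55)]
wrist ['color', 'camera_matrix', 'tool_from_camera', 'shot'] [[308.11721985119823, 0.0, 315.75655702148265], [0.0, 308.11721985119823, 196.8316313913548], [0.0, 0.0, 1.0]] [[-0.0008816759048021944, 0.9576582941449705, 0.2879059122403408, 0.07247296221205474], [0.9999996086121377, 0.0008655466023725829, 0.0001833157109667006, -0.000522986570616446], [-7.364217308828669e-05, 0.2879059611825066, -0.957658682460722, 0.03120005948348037], [0.0, 0.0, 0.0, 1.0]]
box [([299.1, 73.7], 0.87)]
lid_hinge [([392.9, 35.9], 0.85)]
lid_handle [([153.0, 82.5], 0.79)]
lid_rest [([391.8, 35.8], 0.7)]
holder_floor []
canister_center [([233.3, 354.0], 0.6)]
canister_knob []
1.2
```

View images.

View pics/scene0.png

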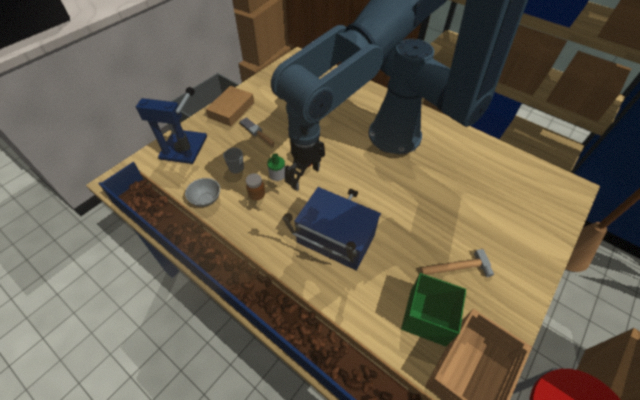

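View pics/side0.png

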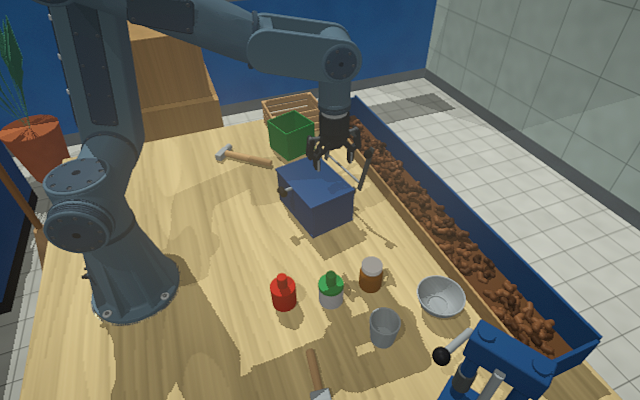

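View pics/wrist0.png

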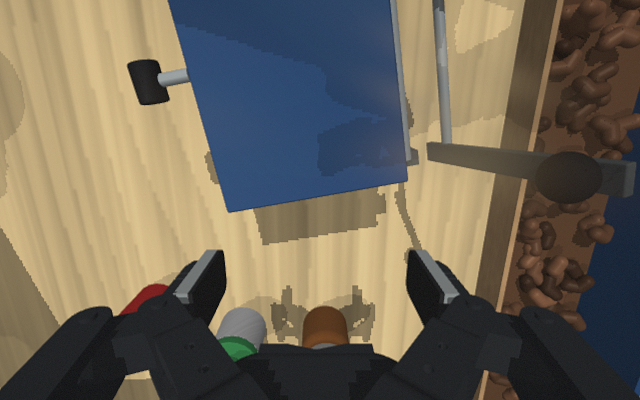

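```bash
cat > h.py <<'E'
import numpy as np, cv2
from scipy.spatial.transform import Rotation as R
from scipy.optimize import least_squares
from bench import ctrl,cams,boxes_of,landmark_of
def shot(n,save=None):
    o=ctrl.get_obs(); p=cams.camera(n)
    if save: cv2.imwrite(f"pics/{save}.png",p["color"][:,:,::-1])
    if n=="wrist":
        q=o["eef_rot"]; T=np.eye(4); T[:3,:3]=R.from_quat([q[1],q[2],q[3],q[0]]).as_matrix(); T[:3,3]=o["eef_pos"]
        p["view"]=np.linalg.inv(T@p["tool_from_camera"])
    return p
def proj(p,X):
    c=p["view"][:3,:3]@np.asarray(X)+p["view"][:3,3]; K=p["camera_matrix"]
    return np.array([K[0,2]+K[0,0]*c[0]/-c[2], K[1,2]+K[1,1]*(-c[1])/-c[2]])
def ray(p,uv):
    K=p["camera_matrix"]; V=p["view"]
    d=np.array([(uv[0]-K[0,2])/K[0,0],-(uv[1]-K[1,2])/K[1,1],-1.])
    return -V[:3,:3].T@V[:3,3], V[:3,:3].T@d
def atz(p,uv,z):
    o,d=ray(p,uv); return o+d*(z-o[2])/d[2]
def tri(obs):
    A=np.zeros((3,3));b=np.zeros(3)
    for p,uv in obs:
        o,d=ray(p,uv); d=d/np.linalg.norm(d); M=np.eye(3)-np.outer(d,d); A+=M;b+=M@o
    X=np.linalg.solve(A,b)
    return X,[np.round(proj(p,X)-uv,1).tolist() for p,uv in obs]
def save(p,crop,name,s=4):
    x0,y0,x1,y1=crop; im=p["color"][y0:y1,x0:x1,::-1]
    cv2.imwrite(f"pics/{name}.png",cv2.resize(im,None,fx=s,fy=s,interpolation=cv2.INTER_CUBIC))
E
python3 - <<'E'
from h import *
np.set_printoptions(precision=4,suppress=True)
w=shot("wrist");s=shot("scene");d=shot("side")
save(s,(260,130,400,280),"scene_c",4);save(d,(250,140,400,330),"side_c",4 if 0 else 3)
print("handle",tri([(s,(353.9,193.5)),(w,(150,82)),(d,(281.8,186.2))]))
print("hinge",tri([(s,(326.9,236.9)),(d,(331,173.4)),(w,(392.9,35.9))]))
print("hinge s,d",tri([(s,(326.9,236.9)),(d,(331,173.4))]))
for uv in [(229,212),(407,180),(187,76)]: print(atz(w,uv,.128))
print("can s,d",tri([(s,(278.6,165.3)),(d,(331.8,289.3))]),"knob",tri([(s,(271.1,159.3)),(d,(331.7,274.6))]))
for uv in [(233,354)]: print(atz(w,uv,.05))
E
```

```text
handle (array([0.4538, 0.0952, 0.1355]), [[-0.8, -1.4], [-2.3, -10.7], [0.8, 1.2]])
hinge (array([0.6277, 0.124 , 0.1169]), [[-0.1, -0.2], [1.7, -0.1], [-6.3, -3.5]])
hinge s,d (array([0.625 , 0.1254, 0.1154]), [[0.8, -0.3], [0.8, 0.2]])
[ 0.5012 -0.0146  0.128 ]
[0.6492 0.013  0.128 ]
[0.4787 0.0927 0.128 ]
can s,d (array([ 0.4684, -0.2302,  0.046 ]), [[-1.9, 0.6], [-2.8, -0.7]]) knob (array([ 0.4819, -0.2311,  0.095 ]), [[1.7, -0.6], [2.5, 0.6]])
[ 0.4671 -0.2372  0.05  ]
```

View pics/side_c.png

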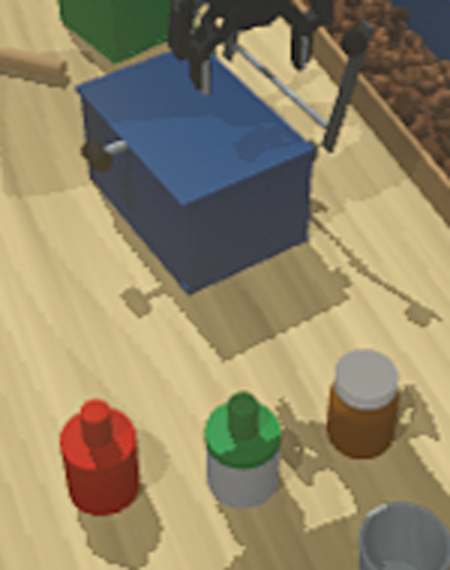

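View pics/scene_c.png

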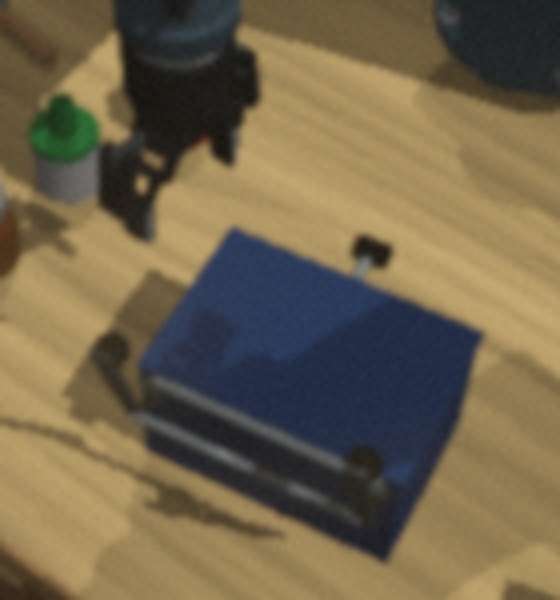

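Run:
```python
from h import *
np.set_printoptions(precision=4,suppress=True)
w=shot("wrist");s=shot("scene");d=shot("side")
FN=(-.154,-.112,.008);FP=(-.154,.112,.008);RN=(0,-.112,.008);H=(-.186,0,.004)
obs=[(w,FN,(229,212)),(w,RN,(407,180)),(w,H,(148,82)),(d,FP,(276,169.3)),(d,FN,(311.7,209)),(d,RN,(354.7,189)),(d,H,(282.3,191.7)),(s,FN,(318.2,187.5)),(s,FP,(380.8,213.2)),(s,RN,(295,222.5)),(s,H,(352.5,192.7))]
def W(v,P):
    c,si=np.cos(v[2]),np.sin(v[2]); return np.array([v[0]+c*P[0]-si*P[1],v[1]+si*P[0]+c*P[1],v[3]+P[2]])
f=lambda v:np.concatenate([proj(p,W(v,P))-uv for p,P,uv in obs])
r=least_squares(f,[.63,.125,.15,.12],loss="soft_l1")
print(r.x,np.degrees(r.x[2]));print(f(r.x).reshape(-1,2)); print("H",W(r.x,H),"holder",W(r.x,(-.075,-.035,0)))
print("Htri",tri([(p,uv) for p,P,uv in obs if P is H]))
```

```text
[0.6302 0.1231 0.1843 0.1181] 10.556767774726719
[[-1.47   -0.0646]
 [ 1.3158 -0.5147]
 [ 1.7623 -0.1724]
 [-2.1228 -0.2329]
 [-1.657   0.192 ]
 [-0.2368  1.1028]
 [-0.7984  0.9641]
 [-1.0689 -1.7325]
 [ 0.1052 -0.8264]
 [-1.6425 -1.9358]
 [-0.1981 -0.2014]]
H [0.4474 0.089  0.1221] holder [0.5629 0.0749 0.1181]
Htri (array([0.449 , 0.0896, 0.1248]), [[1.9, -1.2], [-0.4, 0.0], [-0.3, -0.3]])
```

```bash
python3 -m handwheel '[{"offset":[0.0895,-0.126,0.05],"spin":79.5,"grip":1},{"offset":[0.0895,-0.126,0.05],"spin":79.5,"grip":1},{"offset":[0.0895,-0.126,0.05],"spin":79.5,"grip":1},{"offset":[0.0895,-0.126,0.05],"spin":79.5,"grip":1},{"offset":[0.0895,-0.126,0.05],"spin":79.5,"grip":1},{"offset":[0.0895,-0.126,0.05],"spin":79.5,"grip":1},{"offset":[0.0895,-0.126,0.05],"spin":79.5,"grip":1},{"offset":[0.0895,-0.126,0.05],"spin":79.5,"grip":1},{"offset":[0.0895,-0.126,0.05],"spin":79.5,"grip":1},{"offset":[0.0895,-0.126,0.05],"spin":79.5,"grip":1}]'
python3 - <<'E'
from h import *
p=shot("wrist","w1")
print(proj(p,(.4485,.0895,.124)))
print(landmark_of(p,"lid_handle")[:2]); print(ctrl.get_obs()["time_s"])
d=shot("side","d1");s=shot("scene","s1")
E
```

```text
time_s: 2.75
eef_pos: [0.449, 0.0895, 0.3547]
eef_rot: [0.0, 0.996, 0.092, 0.0]
wrist_force: [-0.1, 0.0, -0.3]
opening: 1.003
[314.61146997 215.21718985]
[{'uv': [318.8, 214.6], 'confidence': 0.67}]
2.85
```

View pics/w1.png

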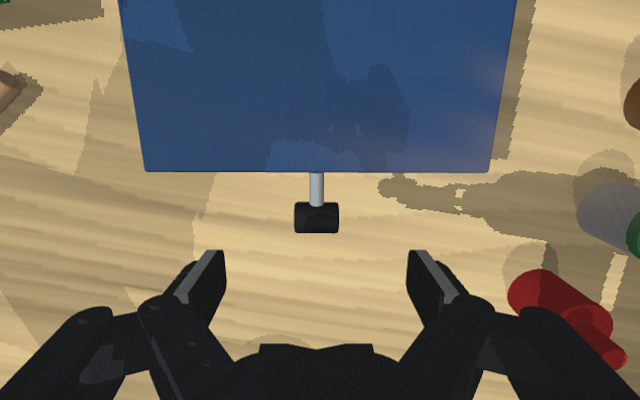

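View pics/d1.png

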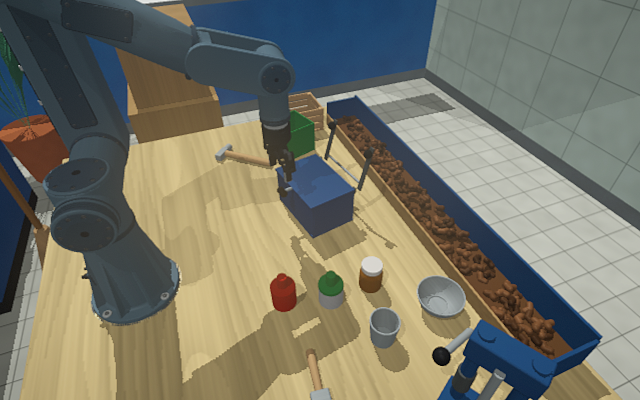

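```bash
python3 -m handwheel '[{"offset":[-0.001,0.001,0.04],"spin":0,"grip":1},{"offset":[-0.001,0.001,0.078],"spin":0,"grip":0.6},{"offset":[-0.001,0.001,0.078],"spin":0,"grip":0.6}]'
python3 - <<'E'
from h import *
p=shot("wrist","w2");d=shot("side");save(d,(240,120,340,220),"d2",4)
E
```

```text
time_s: 3.32
eef_pos: [0.4467, 0.0884, 0.2743]
eef_rot: [-0.001, 0.996, 0.092, -0.003]
wrist_force: [-0.3, 0.3, 0.9]
opening: 0.611
```

View pics/w2.png

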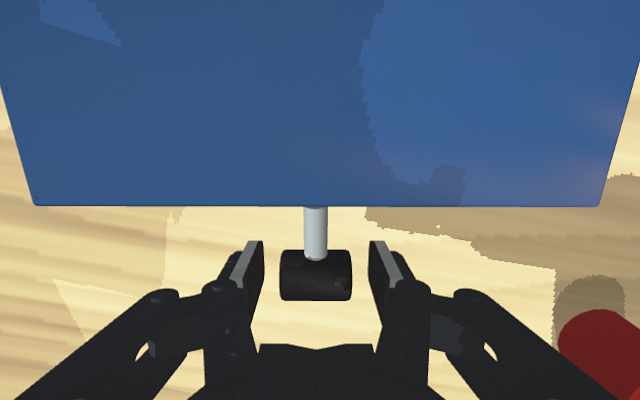

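View pics/d2.png

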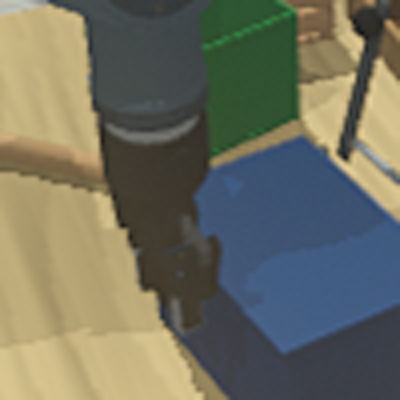

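```bash
python3 -m handwheel '[{"offset":[0,0,0],"spin":0,"grip":0.2},{"offset":[0,0,0],"spin":0,"grip":0.2},{"offset":[0,0,0],"spin":0,"grip":0.2},{"offset":[0,0,0],"spin":0,"grip":0.2}]'
python3 - <<'E'
from h import *
p=shot("wrist","w3")
E
```

```text
time_s: 3.92
eef_pos: [0.4489, 0.089, 0.2788]
eef_rot: [-0.001, 0.996, 0.091, 0.002]
wrist_force: [-1.9, 4.5, 5.4]
opening: 0.34
```

View pics/w3.png

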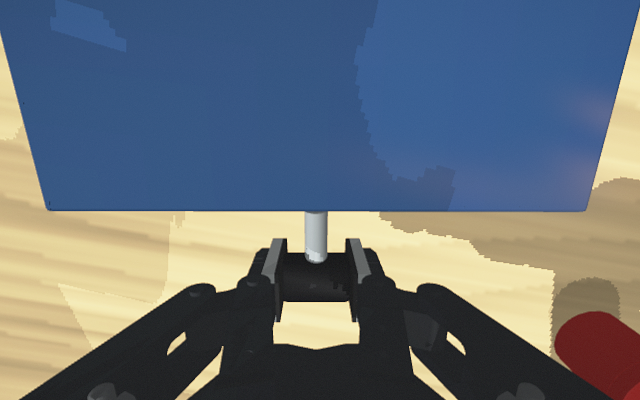

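Run:
```python
from math import *
r=hypot(.186,.004);f=atan2(.004,.186)
for i in range(0,23):
    t=i*.08; print(round(t,2),round(r*(cos(f)-cos(t+f)),4),round(-r*(sin(t+f)-sin(f)),4))
```

```text
0.0 0.0 -0.0
0.08 0.0009 -0.0149
0.16 0.003 -0.0296
0.24 0.0063 -0.0441
0.32 0.0107 -0.0583
0.4 0.0162 -0.0721
0.48 0.0229 -0.0854
0.56 0.0305 -0.0982
0.64 0.0392 -0.1103
0.72 0.0488 -0.1217
0.8 0.0593 -0.1322
0.88 0.0706 -0.1419
0.96 0.0826 -0.1507
1.04 0.0953 -0.1584
1.12 0.1086 -0.1652
1.2 0.1223 -0.1708
1.28 0.1365 -0.1753
1.36 0.151 -0.1787
1.44 0.1657 -0.1809
1.52 0.1806 -0.182
1.6 0.1954 -0.1818
1.68 0.2102 -0.1805
1.76 0.2249 -0.1779
```

```bash
python3 -m handwheel '[{"offset":[0.0005,0,-0.008],"spin":0,"grip":0.2},{"offset":[0.002,0,-0.022],"spin":0,"grip":0.2},{"offset":[0.0045,0,-0.037],"spin":0,"grip":0.2},{"offset":[0.0085,0,-0.051],"spin":0,"grip":0.2},{"offset":[0.0135,0,-0.065],"spin":0,"grip":0.2},{"offset":[0.0195,0,-0.079],"spin":0,"grip":0.2},{"offset":[0.0265,0,-0.092],"spin":0,"grip":0.2},{"offset":[0.0348,0,-0.1043],"spin":0,"grip":0.2},{"offset":[0.0392,0,-0.1103],"spin":0,"grip":0.2}]'
python3 - <<'E'
from h import *
p=shot("wrist","w4")
o=ctrl.get_obs();print(o["eef_pos"],o["wrist_force"],o["torque"],o["time_s"])
E
```

```text
time_s: 5.1
eef_pos: [0.4868, 0.096, 0.3876]
eef_rot: [-0.001, 0.996, 0.092, -0.001]
wrist_force: [0.1, 5.2, -7.6]
opening: 0.341
[0.48715756 0.09603633 0.38817163] [-1.95110795  5.66174439 -4.80547443] [ 0.63834472  0.8929001  -0.12990131] 5.15
```

View pics/w4.png

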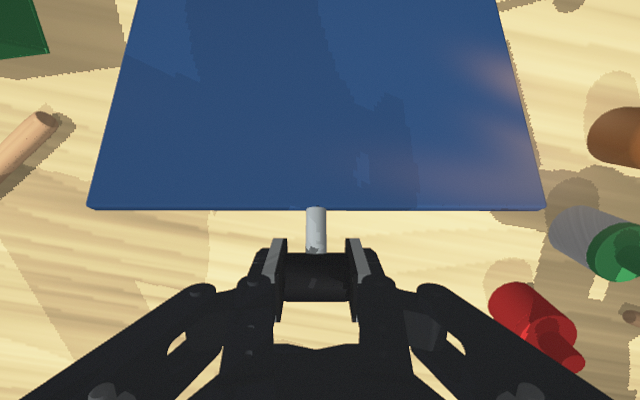

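```bash
python3 -m handwheel '[{"offset":[0.005,0,-0.006],"spin":0,"grip":0.2},{"offset":[0.0145,0,-0.0165],"spin":0,"grip":0.2},{"offset":[0.0255,0,-0.027],"spin":0,"grip":0.2},{"offset":[0.037,0,-0.036],"spin":0,"grip":0.2},{"offset":[0.0497,0,-0.0443],"spin":0,"grip":0.2},{"offset":[0.0628,0,-0.0515],"spin":0,"grip":0.2},{"offset":[0.0762,0,-0.0577],"spin":0,"grip":0.2},{"offset":[0.0902,0,-0.0628],"spin":0,"grip":0.2},{"offset":[0.1045,0,-0.0667],"spin":0,"grip":0.2},{"offset":[0.119,0,-0.0695],"spin":0,"grip":0.2},{"offset":[0.134,0,-0.0712],"spin":0,"grip":0.2},{"offset":[0.1488,0,-0.0717],"spin":0,"grip":0.2},{"offset":[0.1562,0,-0.0715],"spin":0,"grip":0.2},{"offset":[0.1562,0,-0.0715],"spin":0,"grip":0.2}]'
python3 - <<'E'
from h import *
np.set_printoptions(precision=4,suppress=True)
p=shot("side","d5");w=shot("wrist","w5")
o=ctrl.get_obs();print(o["eef_pos"],o["wrist_force"],o["torque"],o["time_s"])
E
```

```text
time_s: 6.9
eef_pos: [0.6406, 0.1244, 0.4591]
eef_rot: [-0.0, 0.996, 0.092, -0.0]
wrist_force: [-3.7, 2.8, -0.9]
opening: 0.337
[0.6403 0.1244 0.4591] [-2.2277  4.0665 -1.0631] [0.6127 0.7976 0.0602] 7.0
```

View pics/d5.png

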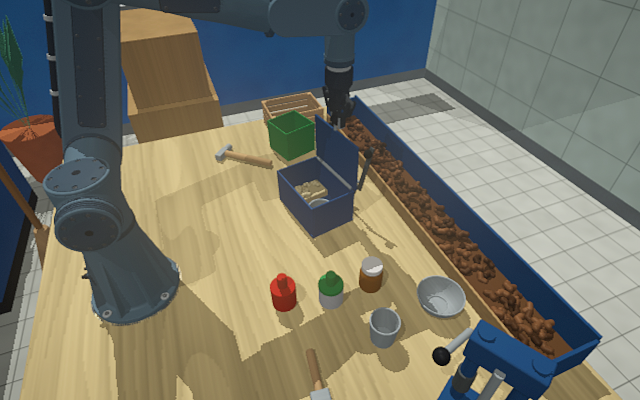

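View pics/w5.png

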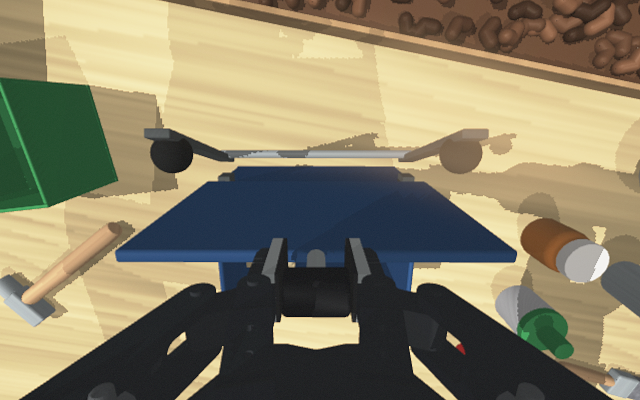

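Run:
```python
from h import *
np.set_printoptions(precision=4,suppress=True)
w=shot("wrist");s=shot("scene","s5");d=shot("side")
save(d,(300,100,400,230),"d5c",5);save(s,(250,170,400,270),"s5c",5)
yaw=.184;c=np.array([np.cos(yaw),np.sin(yaw)]);n=np.array([-c[1],c[0]])
def loc(X): v=X[:2]-[.6302,.1231]; return [float(v@c),float(v@n),float(X[2]-.12)]
o,dd=ray(w,(172,155));
for nm,uv,y in (("L",(172,155),.095),("R",(461,155),-.095)):
    o,dd=ray(w,uv); oo=np.array(loc(o));d2=np.array([dd[:2]@c,dd[:2]@n,dd[2]])
    t=(y-oo[1])/d2[1]; P=oo+t*d2; print(nm,P,"ang",np.pi-np.arctan2(P[2],P[0]),np.hypot(P[0],P[2]))
X,e=tri([(w,(461,155)),(d,(367,154.5))]);print(loc(X),e)
```

```text
L [0.0503 0.095  0.1024] ang 2.0275760082564713 0.11406697168685806
R [ 0.0513 -0.095   0.1096] ang 2.0083631584815294 0.12096795105875383
[0.05045932177572638, -0.09649114469291079, 0.10602275356431978] [[-0.3, 0.4], [0.1, -0.0]]
```

View pics/d5c.png

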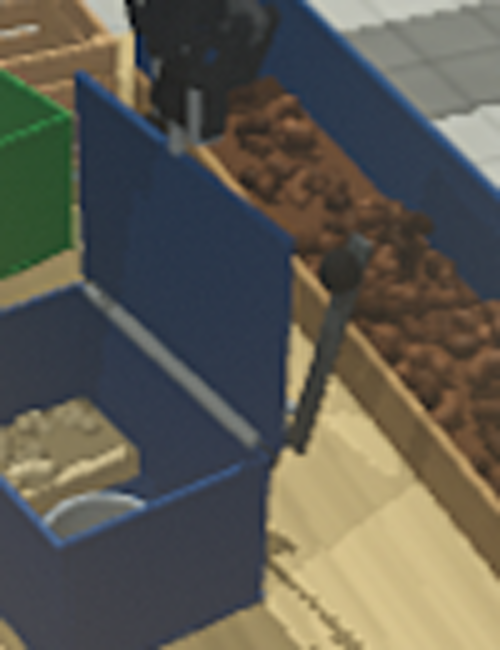

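```bash
python3 - <<'E'
from math import *
r=hypot(.186,.004);f=atan2(.004,.186)
for i in range(0,41):
    t=1.6+i*.01; print(round(t,2),round(r*(cos(1.6+f)-cos(t+f)),4),round(-r*(sin(t+f)-sin(1.6+f)),4),end=' | ')
E
python3 -m handwheel '[{"offset":[0.0055,0,0.0003],"spin":0,"grip":0.2},{"offset":[0.0112,0,0.001],"spin":0,"grip":0.2},{"offset":[0.0148,0,0.0013],"spin":0,"grip":0.2},{"offset":[0.0185,0,0.002],"spin":0,"grip":0.2},{"offset":[0.0185,0,0.002],"spin":0,"grip":0.2},{"offset":[0.0185,0,0.002],"spin":0,"grip":0.2}]'
python3 - <<'E'
from h import *
np.set_printoptions(precision=4,suppress=True)
for i in range(5):
    o=ctrl.get_obs();print(o["eef_pos"],o["wrist_force"],o["torque"],o["time_s"]); cams.camera("side")
E
```

```text
1.6 0.0 -0.0 | 1.61 0.0019 0.0001 | 1.62 0.0037 0.0002 | 1.63 0.0056 0.0004 | 1.64 0.0074 0.0005 | 1.65 0.0093 0.0007 | 1.66 0.0111 0.0009 | 1.67 0.013 0.0011 | 1.68 0.0148 0.0013 | 1.69 0.0167 0.0016 | 1.7 0.0185 0.0019 | 1.71 0.0203 0.0022 | 1.72 0.0222 0.0025 | 1.73 0.024 0.0028 | 1.74 0.0258 0.0031 | 1.75 0.0277 0.0035 | 1.76 0.0295 0.0039 | 1.77 0.0313 0.0043 | 1.78 0.0331 0.0047 | 1.79 0.0349 0.0051 | 1.8 0.0367 0.0056 | 1.81 0.0385 0.006 | 1.82 0.0403 0.0065 | 1.83 0.0421 0.007 | 1.84 0.0439 0.0076 | 1.85 0.0457 0.0081 | 1.86 0.0474 0.0087 | 1.87 0.0492 0.0092 | 1.88 0.051 0.0098 | 1.89 0.0527 0.0105 | 1.9 0.0545 0.0111 | 1.91 0.0562 0.0117 | 1.92 0.058 0.0124 | 1.93 0.0597 0.0131 | 1.94 0.0614 0.0138 | 1.95 0.0631 0.0145 | 1.96 0.0648 0.0152 | 1.97 0.0666 0.016 | 1.98 0.0682 0.0168 | 1.99 0.0699 0.0175 | 2.0 0.0716 0.0183 | time_s: 7.9
eef_pos: [0.6583, 0.1277, 0.4575]
eef_rot: [-0.0, 0.996, 0.092, -0.0]
wrist_force: [-3.4, 3.4, 1.0]
opening: 0.343
[0.6583 0.1277 0.4575] [-3.3933  3.3579  1.0199] [ 0.5502  1.1022 -0.0046] 7.9
[0.6583 0.1277 0.4575] [-2.8001  3.8011  0.3122] [0.5696 1.0791 0.0302] 7.95
[0.6583 0.1277 0.4575] [-3.4035  3.3933  0.4262] [0.5561 1.0656 0.0402] 8.0
[0.6583 0.1277 0.4575] [-2.8347  3.8217  1.5839] [ 0.5785  1.0554 -0.0162] 8.05
[0.6583 0.1277 0.4575] [-2.6797  3.2732 -0.2747] [0.5641 1.0855 0.0449] 8.1
```

```bash
cat > f.py <<'E'
from h import *
np.set_printoptions(precision=4,suppress=True)
F=[];T=[]
for i in range(5):
    o=ctrl.get_obs();F.append(o["wrist_force"]);T.append(o["torque"]); cams.camera("side")
F=np.mean(F,0);T=np.mean(T,0);c,s=np.cos(.184),np.sin(.184)
print(o["eef_pos"],"Fbox x,y,z",F[0]*c+F[1]*s,-F[0]*s+F[1]*c,F[2],"T",T[0]*c+T[1]*s,-T[0]*s+T[1]*c,T[2],o["time_s"])
E
python3 -m handwheel '[{"offset":[0.0037,0,0.0006],"spin":0,"grip":0.2},{"offset":[0.0073,0,0.0012],"spin":0,"grip":0.2},{"offset":[0.0073,0,0.0012],"spin":0,"grip":0.2}]'; python3 f.py
python3 -m handwheel '[{"offset":[0.0018,0,0.0004],"spin":0,"grip":0.2},{"offset":[0.0037,0,0.0008],"spin":0,"grip":0.2},{"offset":[0.0037,0,0.0008],"spin":0,"grip":0.2}]'; python3 f.py
```

```text
time_s: 8.52
eef_pos: [0.6656, 0.129, 0.4563]
eef_rot: [-0.0, 0.996, 0.092, 0.0]
wrist_force: [-2.7, 4.4, 0.9]
opening: 0.339
[0.6655 0.129  0.4563] Fbox x,y,z -1.9994558738506172 4.801320998638407 0.5588353946465077 T 0.738991810677065 0.8818297478774584 -0.06374218638705055 8.725
time_s: 9.15
eef_pos: [0.6692, 0.1297, 0.4556]
eef_rot: [-0.0, 0.996, 0.092, 0.0]
wrist_force: [-3.0, 4.1, 0.4]
opening: 0.341
[0.6692 0.1297 0.4556] Fbox x,y,z -2.245872843544988 4.469302227188365 0.4381949257408184 T 0.7576820733485444 0.8432772759668323 -0.0026756897169078293 9.35
```

```bash
python3 -m handwheel '[{"offset":[0.0018,0,0.0004],"spin":0,"grip":0.2},{"offset":[0.0018,0,0.0004],"spin":0,"grip":0.2}]'; python3 f.py
```

```text
time_s: 9.65
eef_pos: [0.671, 0.13, 0.4552]
eef_rot: [-0.0, 0.996, 0.092, 0.0]
wrist_force: [-3.3, 4.0, 0.0]
opening: 0.339
[0.6709 0.13   0.4553] Fbox x,y,z -2.148732193500432 4.4817697532827285 0.4049599262038589 T 0.6727557726682712 0.9087359828708135 -0.07405947952957534 9.85
```

```bash
python3 -m handwheel '[{"offset":[0.0018,0,0.0004],"spin":0,"grip":0.2},{"offset":[0.0018,0,0.0004],"spin":0,"grip":0.2}]'; python3 f.py
```

```text
time_s: 10.15
eef_pos: [0.6728, 0.1304, 0.4548]
eef_rot: [-0.0, 0.996, 0.092, 0.0]
wrist_force: [-2.8, 3.8, 0.8]
opening: 0.339
[0.6727 0.1304 0.4548] Fbox x,y,z -1.9913846931822319 4.8188646040225205 0.19578535926834978 T 0.6592626729473925 0.7920635435893283 -0.06571233448439508 10.35
```

```bash
python3 -m handwheel '[{"offset":[0.0018,0,0.0004],"spin":0,"grip":0.2},{"offset":[0.0018,0,0.0004],"spin":0,"grip":0.2}]'; python3 f.py
```

```text
time_s: 10.65
eef_pos: [0.6745, 0.1307, 0.4544]
eef_rot: [-0.0, 0.996, 0.092, 0.0]
wrist_force: [-2.8, 3.8, 1.6]
opening: 0.339
[0.6745 0.1307 0.4544] Fbox x,y,z -2.1081184905932515 4.48302423489652 0.5841208632327075 T 0.735524840566517 0.875983991477762 -0.016662877297556333 10.85
```

```bash
python3 -m handwheel '[{"offset":[0.0018,0,0.0005],"spin":0,"grip":0.2},{"offset":[0.0018,0,0.0005],"spin":0,"grip":0.2}]'; python3 f.py
```

```text
time_s: 11.15
eef_pos: [0.6764, 0.131, 0.4539]
eef_rot: [-0.0, 0.996, 0.092, 0.0]
wrist_force: [-2.1, 4.5, 0.5]
opening: 0.343
[0.6763 0.131  0.4539] Fbox x,y,z -1.632249527720247 4.933542597976567 0.46842891604485415 T 0.7554023774360878 0.76596211149079 -0.026525865172113056 11.35
```

```bash
python3 -m handwheel '[{"offset":[0.0018,0,0.0005],"spin":0,"grip":0.2},{"offset":[0.0018,0,0.0005],"spin":0,"grip":0.2}]'; python3 f.py
```

```text
time_s: 11.65
eef_pos: [0.6781, 0.1314, 0.4535]
eef_rot: [-0.0, 0.996, 0.092, 0.0]
wrist_force: [-2.6, 4.5, 1.1]
opening: 0.34
[0.6781 0.1313 0.4535] Fbox x,y,z -2.0613692667683714 4.967301609495094 0.9905018682772722 T 0.6683549365707975 0.7772873404012457 -0.07894401771170818 11.85
```

Run:
```python
from h import *
w=shot("wrist","w6");d=shot("side");save(d,(300,100,400,230),"d6c",5)
```

```text
(no output)
```

View pics/w6.png

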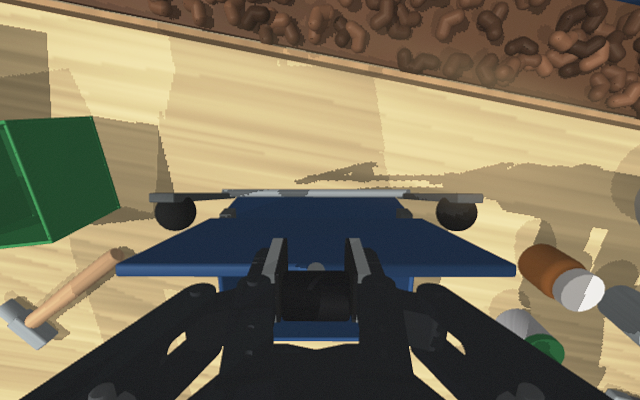

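View pics/d6c.png

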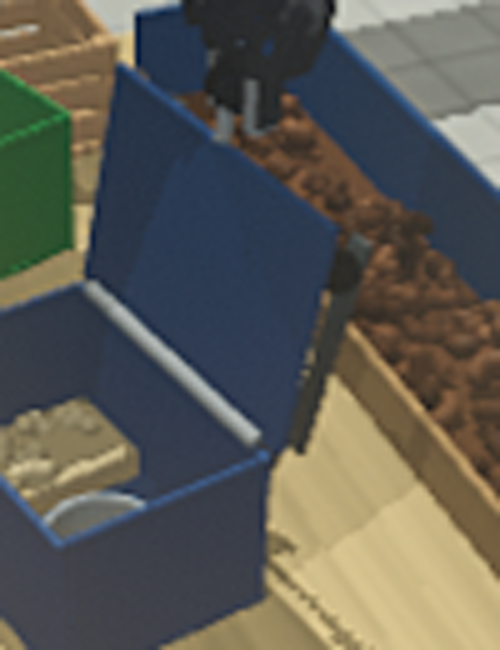

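Run:
```python
from h import *
np.set_printoptions(precision=4,suppress=True)
w=shot("wrist")
yaw=.184;c=np.array([np.cos(yaw),np.sin(yaw)]);n=np.array([-c[1],c[0]])
def loc(X): v=X[:2]-[.6302,.1231]; return np.array([float(v@c),float(v@n),float(X[2]-.12)])
for th in (1.81,1.83):
  for nm,uv,y in (("L",(175,213),.095),("R",(458,213),-.095)):
    o,dd=ray(w,uv); oo=loc(o);d2=np.array([dd[:2]@c,dd[:2]@n,dd[2]])
    t=(y-oo[1])/d2[1]; P=oo+t*d2
    rad=20.5/308*t
    nrm=np.array([np.sin(th),0,-np.cos(th)])  # back face normal
    # lid local z (shut up) rotated: +z -> (sin th, , cos th)
    nrm=np.array([np.sin(th),0,np.cos(th)])
    along=np.array([-np.cos(th),0,np.sin(th)])
    print(th,nm,P,"rad",rad,"gap",P@nrm-.008-rad,"along",P@along)
```

```text
1.81 L [0.0503 0.095  0.1036] rad 0.014031141806475871 gap 0.0022835788509491233 along 0.11257433068932776
1.81 R [ 0.0527 -0.095   0.111 ] rad 0.013507955369146583 gap 0.003402092890768385 along 0.12031729077331342
1.83 L [0.0503 0.095  0.1036] rad 0.014031141806475871 gap 2.7379551232690688e-05 along 0.11303807856784477
1.83 R [ 0.0527 -0.095   0.111 ] rad 0.013507955369146583 gap 0.0009909256515608401 along 0.12079139586972822
```

```bash
python3 -m handwheel '[{"offset":[0.0018,0,0.0005],"spin":0,"grip":0.2},{"offset":[0.0018,0,0.0005],"spin":0,"grip":0.2}]'; python3 f.py
```

```text
time_s: 12.3
eef_pos: [0.6799, 0.1317, 0.453]
eef_rot: [-0.0, 0.996, 0.092, 0.0]
wrist_force: [-1.8, 4.6, 0.7]
opening: 0.338
[0.6798 0.1317 0.4531] Fbox x,y,z -2.09398872134403 4.952508478817037 1.2392524093656185 T 0.7477747505064162 0.8619045511250465 -0.0029025576133216656 12.5
```

```bash
python3 -m handwheel '[{"offset":[0.0018,0,0.0005],"spin":0,"grip":0.2},{"offset":[0.0018,0,0.0005],"spin":0,"grip":0.2}]'; python3 f.py
```

```text
time_s: 12.8
eef_pos: [0.6817, 0.132, 0.4525]
eef_rot: [-0.0, 0.996, 0.092, 0.001]
wrist_force: [-2.4, 4.5, 1.6]
opening: 0.342
[0.6817 0.132  0.4525] Fbox x,y,z -2.09614921203268 5.0211993096063425 1.678268017638512 T 0.7685719790493271 0.7280944706477991 -0.019943487164267006 13.0
```

```bash
python3 -m handwheel '[{"offset":[0.0018,0,0.0005],"spin":0,"grip":0.2},{"offset":[0.0018,0,0.0005],"spin":0,"grip":0.2}]'; python3 f.py
```

```text
time_s: 13.3
eef_pos: [0.6834, 0.1323, 0.4521]
eef_rot: [-0.0, 0.996, 0.092, 0.0]
wrist_force: [-2.7, 4.6, 2.5]
opening: 0.344
[0.6833 0.1323 0.4521] Fbox x,y,z -2.2647549279682067 4.896375890524925 1.8857492659622968 T 0.7607427355542209 0.9484015868144755 0.0017681639738300575 13.5
```

```bash
python3 -m handwheel '[{"offset":[0.0018,0,0.0004],"spin":0,"grip":0.2},{"offset":[0.0018,0,0.0004],"spin":0,"grip":0.2}]'; python3 f.py
```

```text
time_s: 13.8
eef_pos: [0.6852, 0.1327, 0.4515]
eef_rot: [-0.0, 0.996, 0.092, 0.0]
wrist_force: [-2.9, 3.8, 0.4]
opening: 0.339
[0.6852 0.1326 0.4515] Fbox x,y,z -2.095030902989439 4.337631542958422 1.4286796366336092 T 0.7457674110524419 0.8450514145093094 -0.019732594580926542 14.0
```

```bash
python3 -m handwheel '[{"offset":[0.0018,0,0.0005],"spin":0,"grip":0.2},{"offset":[0.0018,0,0.0005],"spin":0,"grip":0.2}]'; python3 f.py
```

```text
time_s: 14.3
eef_pos: [0.687, 0.133, 0.451]
eef_rot: [-0.0, 0.996, 0.092, 0.0]
wrist_force: [-2.3, 4.2, 0.4]
opening: 0.338
[0.687 0.133 0.451] Fbox x,y,z -1.6479471824836693 4.872271359977925 0.3134568846744525 T 0.7011515909621223 0.7468977148601463 -0.07003914714773384 14.5
```

```bash
python3 -m handwheel '[{"offset":[0.0018,0,0.0005],"spin":0,"grip":0.2},{"offset":[0.0018,0,0.0005],"spin":0,"grip":0.2}]'; python3 f.py
```

```text
time_s: 14.8
eef_pos: [0.6887, 0.1333, 0.4504]
eef_rot: [-0.0, 0.996, 0.092, 0.0]
wrist_force: [-2.7, 4.4, 0.4]
opening: 0.342
[0.6887 0.1333 0.4505] Fbox x,y,z -1.747647349402352 5.0316798325386625 0.39011319415376045 T 0.7636445205245995 0.809566506625883 -0.039608076827811936 15.0
```

Run:
```python
from h import *
w=shot("wrist","w7");save(w,(120,150,520,350),"w7c",2);d=shot("side");save(d,(300,100,400,230),"d7c",5)
```

```text
(no output)
```

View pics/w7c.png

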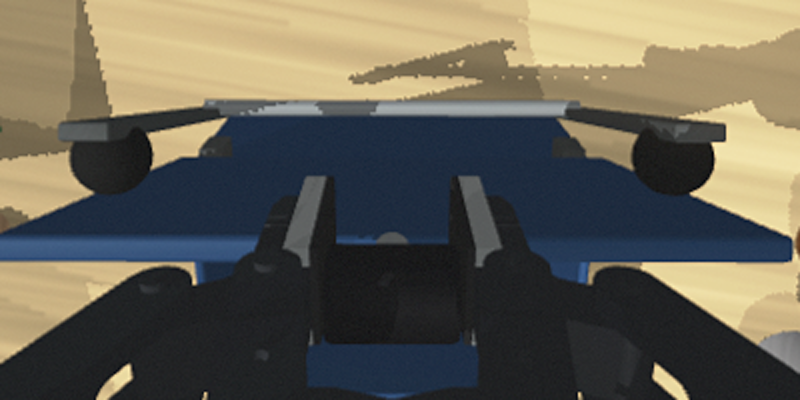

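View pics/d7c.png

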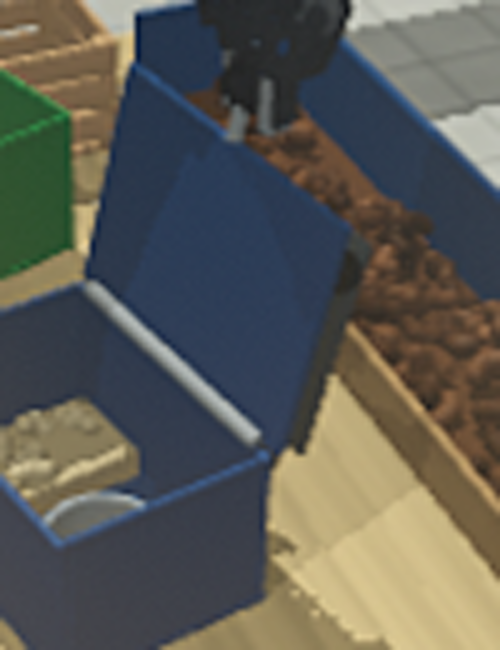

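```bash
python3 -m handwheel '[{"offset":[0.0018,0,0.0006],"spin":0,"grip":0.2},{"offset":[0.0018,0,0.0006],"spin":0,"grip":0.2}]'; python3 f.py
```

```text
time_s: 15.4
eef_pos: [0.6905, 0.1337, 0.4499]
eef_rot: [-0.0, 0.996, 0.092, 0.0]
wrist_force: [-3.4, 4.1, 1.2]
opening: 0.339
[0.6905 0.1336 0.4499] Fbox x,y,z -2.102127272630792 4.740883824360261 0.8164109286634489 T 0.6798869545406387 0.8558726685987691 -0.05105765857456673 15.6
```

```bash
python3 -m handwheel '[{"offset":[0.0018,0,0.0006],"spin":0,"grip":0.2},{"offset":[0.0018,0,0.0006],"spin":0,"grip":0.2}]'; python3 f.py
```

```text
time_s: 15.9
eef_pos: [0.6923, 0.134, 0.4492]
eef_rot: [-0.0, 0.996, 0.092, 0.0]
wrist_force: [-2.3, 4.3, 1.2]
opening: 0.335
[0.6923 0.134  0.4493] Fbox x,y,z -1.4750791356220256 4.706647329258835 1.210635782820235 T 0.6761351924749173 0.7338218838711109 -0.06298263750708255 16.1
```

```bash
python3 -m handwheel '[{"offset":[0.0018,0,0.0006],"spin":0,"grip":0.2},{"offset":[0.0018,0,0.0006],"spin":0,"grip":0.2}]'; python3 f.py
```

```text
time_s: 16.4
eef_pos: [0.6941, 0.1343, 0.4486]
eef_rot: [-0.0, 0.996, 0.092, 0.0]
wrist_force: [-2.6, 4.7, 0.9]
opening: 0.341
[0.694  0.1343 0.4486] Fbox x,y,z -1.565785833457705 4.944092520617279 1.3188459092503946 T 0.7663219738365392 0.8384833134307388 -0.03008564459998077 16.6
```

```bash
python3 -m handwheel '[{"offset":[0.0018,0,0.0006],"spin":0,"grip":0.2},{"offset":[0.0018,0,0.0006],"spin":0,"grip":0.2}]'; python3 f.py
python3 - <<'E'
from h import *
w=shot("wrist","w8");save(w,(120,150,520,350),"w8c",2)
E
```

```text
time_s: 16.9
eef_pos: [0.6956, 0.1346, 0.4481]
eef_rot: [-0.0, 0.996, 0.092, -0.0]
wrist_force: [-4.8, 4.0, 1.7]
opening: 0.338
[0.6956 0.1346 0.4481] Fbox x,y,z -3.7112509847321062 4.554110647609869 1.725113340141346 T 0.6696891153326352 1.068107722030439 -0.10401630530660175 17.1
```

View pics/w8c.png

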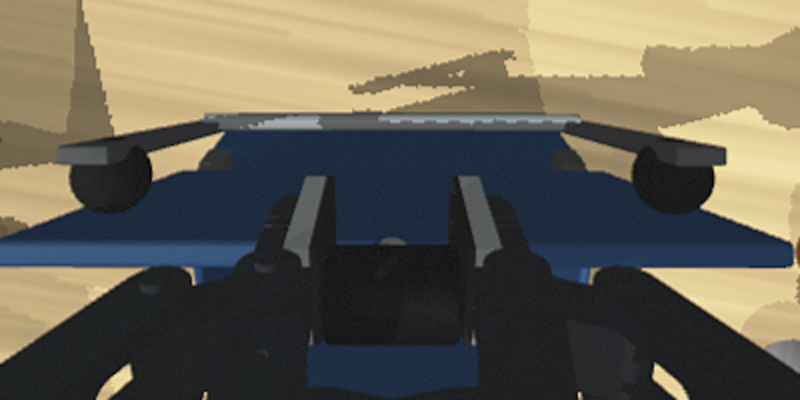

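```bash
python3 -m handwheel '[{"offset":[0.001,0,0.0003],"spin":0,"grip":0.2},{"offset":[0.001,0,0.0003],"spin":0,"grip":0.2}]'; python3 f.py
```

```text
time_s: 17.45
eef_pos: [0.6965, 0.1347, 0.4478]
eef_rot: [-0.0, 0.996, 0.092, -0.0]
wrist_force: [-5.4, 3.7, 1.7]
opening: 0.338
[0.6965 0.1348 0.4478] Fbox x,y,z -4.611328212524878 4.8250559223268805 2.34175886765432 T 0.758960275114277 1.1872383096882746 -0.0010950944550259703 17.65
```

```bash
python3 -m handwheel '[{"offset":[0,0,0],"spin":0,"grip":0.45},{"offset":[0,0,0],"spin":0,"grip":0.7},{"offset":[0,0,0],"spin":0,"grip":0.7}]'
python3 - <<'E'
from h import *
w=shot("wrist","w9");save(w,(120,150,520,350),"w9c",2)
E
```

```text
time_s: 18.08
eef_pos: [0.6972, 0.134, 0.4471]
eef_rot: [0.0, 0.996, 0.091, 0.001]
wrist_force: [-0.6, -0.9, -0.2]
opening: 0.696
```

View pics/w9c.png

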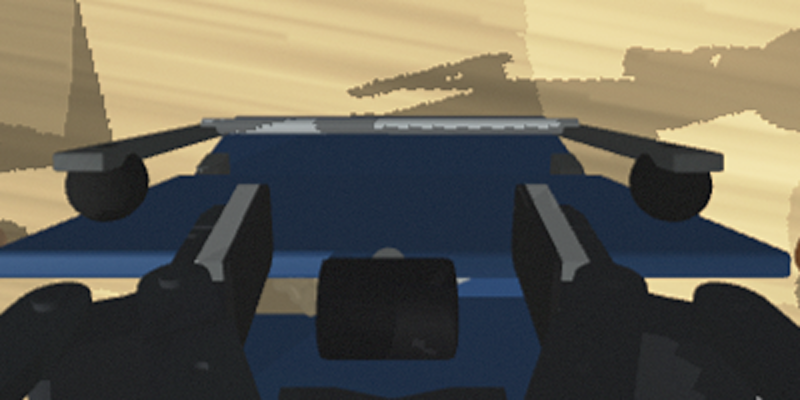

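```bash
python3 -m handwheel '[{"offset":[0,0,-0.03],"spin":0,"grip":0.7},{"offset":[0,0,-0.06],"spin":0,"grip":0.8},{"offset":[-0.05,0.055,-0.06],"spin":0,"grip":0.8},{"offset":[-0.095,0.1,-0.05],"spin":0,"grip":0.8},{"offset":[-0.14,0.145,-0.04],"spin":0,"grip":0.8},{"offset":[-0.18,0.19,-0.02],"spin":0,"grip":0.8},{"offset":[-0.22,0.235,0],"spin":0,"grip":0.8},{"offset":[-0.26,0.28,0.02],"spin":0,"grip":0.8},{"offset":[-0.285,0.319,0.04],"spin":0,"grip":0.8},{"offset":[-0.285,0.319,0.04],"spin":0,"grip":0.8}]'
python3 - <<'E'
from h import *
np.set_printoptions(precision=4,suppress=True)
w=shot("wrist","w10");d=shot("side","d10");s=shot("scene","s10")
for p,n in ((w,"w"),(d,"d"),(s,"s")):
    for t in ("canister_knob","canister_center","jar","mug"): print(n,t,[(np.round(q["uv"],1).tolist(),round(q["confidence"],2)) for q in landmark_of(p,t)])
print(ctrl.get_obs()["time_s"])
E
```

```text
time_s: 19.38
eef_pos: [0.4728, -0.234, 0.4051]
eef_rot: [-0.001, 0.996, 0.089, -0.001]
wrist_force: [-0.0, -0.2, 0.3]
opening: 0.797
w canister_knob [([317.0, 185.1], 0.97), ([258.0, 280.9], 0.75)]
w canister_center [([268.3, 266.6], 0.94), ([314.7, 176.7], 0.65)]
w jar [([330.2, 64.9], 0.85)]
w mug [([445.2, 130.6], 0.84)]
d canister_knob [([279.1, 280.9], 0.69)]
d canister_center [([283.0, 288.4], 0.84), ([331.3, 286.2], 0.56)]
d jar [([370.0, 283.6], 0.97)]
d mug [([381.7, 339.5], 0.61)]
s canister_knob [([274.3, 157.7], 0.93), ([302.3, 145.4], 0.86)]
s canister_center [([304.2, 153.3], 0.92), ([279.3, 164.2], 0.83), ([235.4, 168.3], 0.44), ([325.7, 237.6], 0.36), ([256.4, 194.8], 0.25)]
s jar [([257.8, 193.8], 0.94), ([238.3, 167.8], 0.53)]
s mug [([237.1, 169.5], 0.81)]
20.125
```

View pics/w10.png

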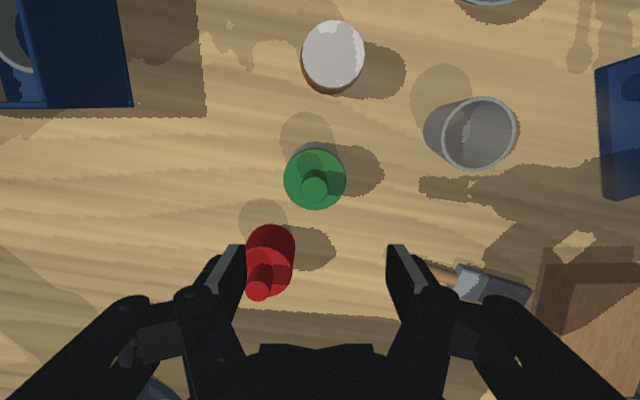

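View pics/d10.png

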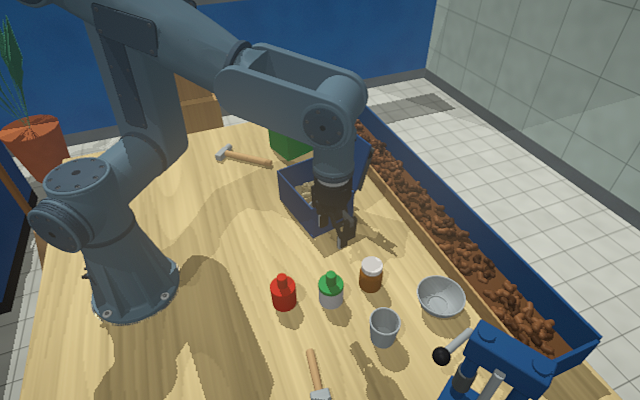

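Run:
```python
from h import *
np.set_printoptions(precision=4,suppress=True)
w=shot("wrist");d=shot("side");s=shot("scene")
save(w,(265,130,365,220),"wc",6);save(d,(310,255,360,315),"dc",8);save(s,(255,140,315,190),"sc",8)
```

```text
(no output)
```

View pics/wc.png

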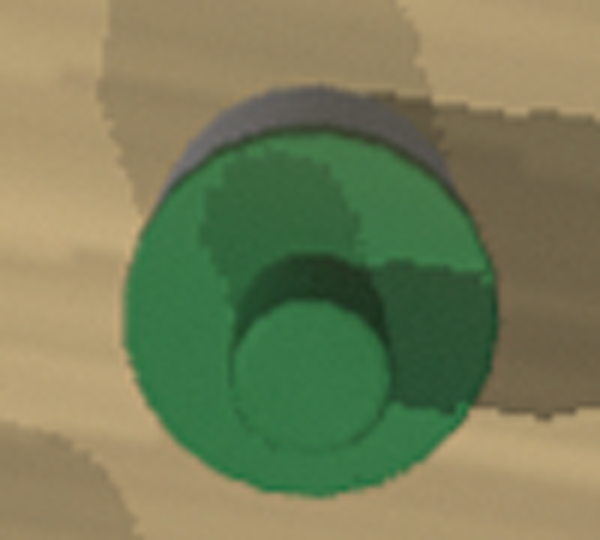

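View pics/dc.png

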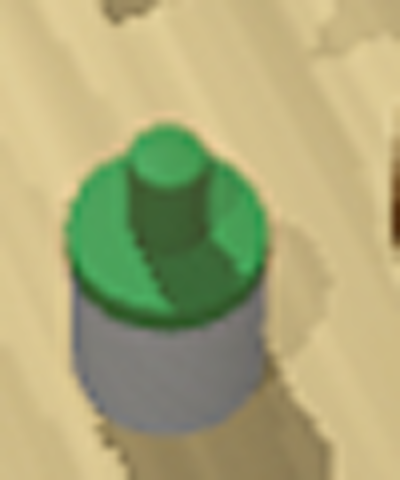

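View pics/sc.png

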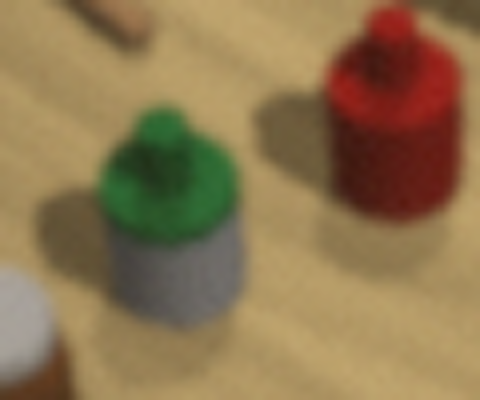

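Run:
```python
from h import *
np.set_printoptions(precision=4,suppress=True)
o=ctrl.get_obs()
w=shot("wrist");d=shot("side");s=shot("scene")
K=tri([(w,(316.7,192.7)),(d,(331.25,274.75)),(s,(275,155.3))]);print(K,o["eef_pos"],o["eef_rot"],o["time_s"])
print(atz(w,(316.7,192.7),.106),atz(w,(316.8,182),.070))
q=o["eef_rot"];Rm=R.from_quat([q[1],q[2],q[3],q[0]]).as_matrix()
g=atz(w,(316.7,192.7),.106); print("to go tool",Rm.T@(np.array([g[0],g[1],.093+.1547])-o["eef_pos"]))
print("red",atz(w,(258,290),.106),"jar",atz(w,(335,50),.085))
```

```text
(array([ 0.4709, -0.2325,  0.1035]), [[-1.1, -1.2], [-0.9, 0.1], [-0.6, -0.1]]) [ 0.4748 -0.2312  0.4067] [ 0.      0.9958  0.0915 -0.    ] 20.275
[ 0.4707 -0.2335  0.106 ] [ 0.4718 -0.2335  0.07  ]
to go tool [-0.0044  0.0015  0.159 ]
red [ 0.3601 -0.194   0.106 ] jar [ 0.5933 -0.2268  0.085 ]
```

```bash
python3 -m handwheel '[{"offset":[-0.004,0.0015,0.06],"spin":0,"grip":0.8},{"offset":[-0.004,0.0015,0.11],"spin":0,"grip":0.7},{"offset":[-0.004,0.0015,0.14],"spin":0,"grip":0.6},{"offset":[-0.004,0.0015,0.157],"spin":0,"grip":0.6},{"offset":[-0.004,0.0015,0.157],"spin":0,"grip":0.6}]'
python3 - <<'E'
from h import *
w=shot("wrist","w11")
E
```

```text
time_s: 21.05
eef_pos: [0.4709, -0.2333, 0.249]
eef_rot: [-0.001, 0.996, 0.091, -0.001]
wrist_force: [-0.3, -0.6, -0.1]
opening: 0.598
```

View pics/w11.png

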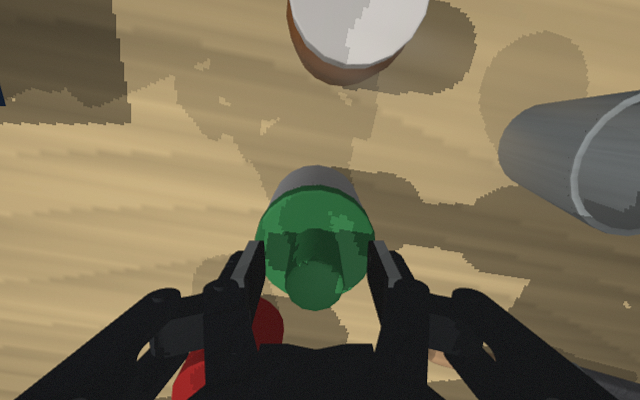

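```bash
python3 -m handwheel '[{"offset":[0,0,0],"spin":0,"grip":0.15},{"offset":[0,0,0],"spin":0,"grip":0.15},{"offset":[0,0,0],"spin":0,"grip":0.15},{"offset":[0,0,0],"spin":0,"grip":0.15}]'
python3 - <<'E'
from h import *
w=shot("wrist","w12")
E
```

```text
time_s: 21.6
eef_pos: [0.4717, -0.2336, 0.2513]
eef_rot: [0.001, 0.996, 0.092, 0.001]
wrist_force: [-1.4, 2.4, 5.7]
opening: 0.286
```

View pics/w12.png

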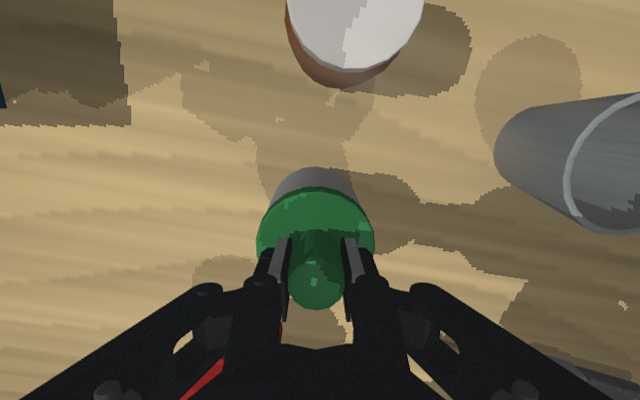

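```bash
python3 -m handwheel '[{"offset":[0,0,-0.02],"spin":0,"grip":0.15},{"offset":[0,0,-0.07],"spin":0,"grip":0.15},{"offset":[0,0,-0.12],"spin":0,"grip":0.15},{"offset":[0.02,-0.04,-0.16],"spin":0,"grip":0.15},{"offset":[0.05,-0.09,-0.18],"spin":0,"grip":0.15},{"offset":[0.08,-0.13,-0.18],"spin":0,"grip":0.15},{"offset":[0.08,-0.15,-0.18],"spin":0,"grip":0.15},{"offset":[0.08,-0.15,-0.18],"spin":0,"grip":0.15},{"offset":[0.08,-0.15,-0.18],"spin":0,"grip":0.15}]'
python3 - <<'E'
from h import *
w=shot("wrist","w13");print(w["view"].tolist(),proj(w,(.5629,.0749,.006)),proj(w,(.5629,.0749,.036)),ctrl.get_obs()["eef_pos"])
E
```

```text
time_s: 22.78
eef_pos: [0.5221, -0.0721, 0.4294]
eef_rot: [0.0, 0.996, 0.091, -0.0]
wrist_force: [0.4, 0.6, -2.9]
opening: 0.283
[[0.1807194858018492, -0.983534609082461, 0.0003744175842657079, -0.16607588361998554], [0.9417349758595381, 0.17292918880639552, -0.28849736723512487, -0.4338927694408773], [0.2836823975757955, 0.05248969799659879, 0.9574806154225137, -0.5464942262065258], [0.0, 0.0, 0.0, 1.0]] [202.99979909 109.06042712] [193.71354398 109.47819348] [ 0.52215691 -0.07237449  0.42944087]
```

View pics/w13.png

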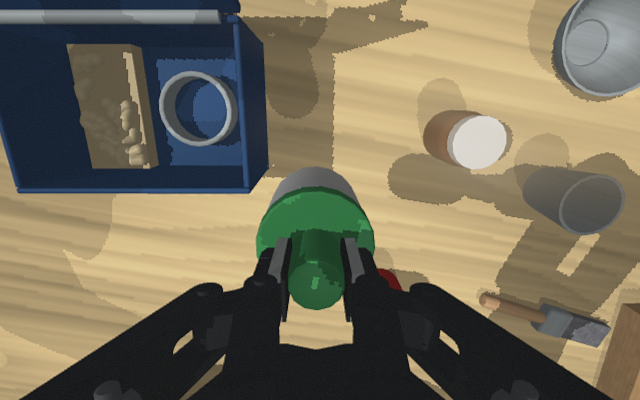

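```bash
python3 - <<'E'
import cv2
im=cv2.imread("pics/w13.png")[55:160,140:260]
cv2.imwrite("pics/w13c.png",cv2.resize(im,None,fx=5,fy=5,interpolation=cv2.INTER_CUBIC))
E
python3 -m handwheel '[{"offset":[0.03,-0.04,0],"spin":0,"grip":0.15},{"offset":[0.03,-0.07,0],"spin":0,"grip":0.15},{"offset":[0.03,-0.07,0],"spin":0,"grip":0.15},{"offset":[0.03,-0.07,0],"spin":0,"grip":0.15}]'
python3 - <<'E'
from h import *
w=shot("wrist","w14");print(w["view"].tolist(),proj(w,(.5629,.0749,.036)),ctrl.get_obs()["eef_pos"])
save(w,(200,50,320,190),"w14c",4)
E
```

```text
time_s: 23.32
eef_pos: [0.5392, 0.0019, 0.4296]
eef_rot: [0.0, 0.996, 0.091, -0.0]
wrist_force: [-0.1, 0.4, -2.5]
opening: 0.282
[[0.18030258331788007, -0.9836110206236222, 0.00058185621693424, -0.09632717066494342], [0.941974224786427, 0.1724999250965343, -0.287972803715389, -0.4631211937952084], [0.28315285322050154, 0.05247033399406119, 0.9576384107603677, -0.5552407376177223], [0.0, 0.0, 0.0, 1.0]] [256.72203947 136.77741866] [0.53926819 0.00168917 0.42968661]
```

View pics/w13c.png

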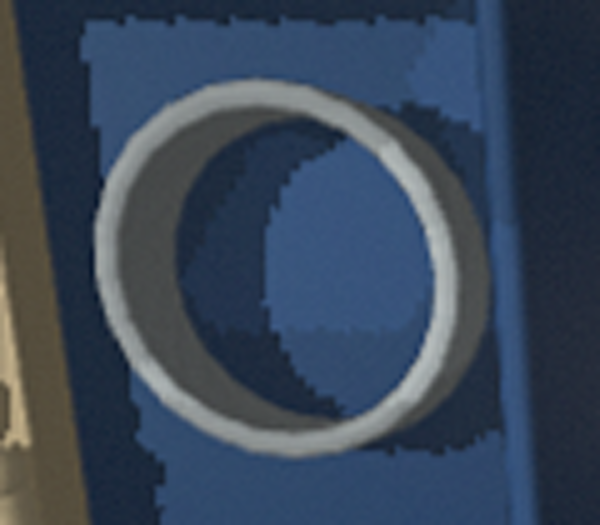

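View pics/w14.png

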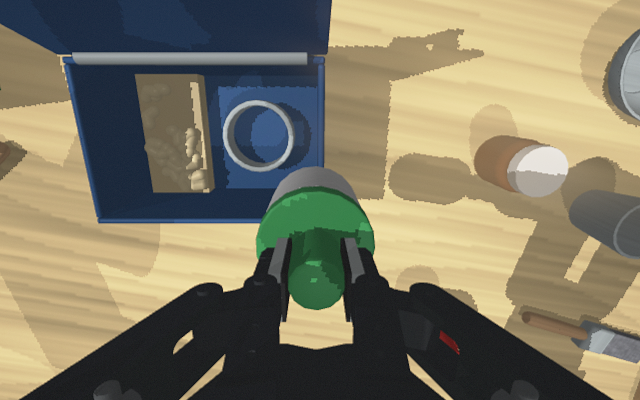

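View pics/w14c.png

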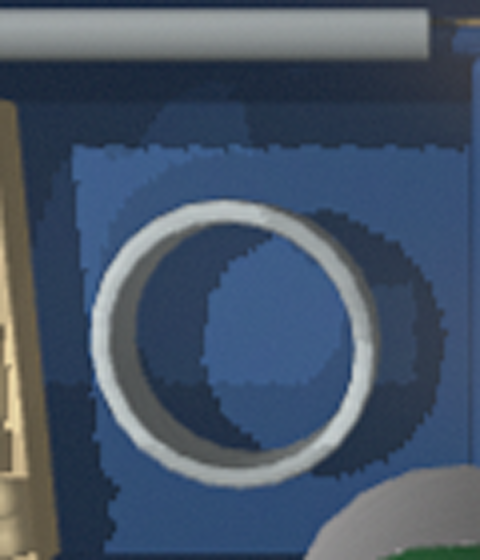

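Run:
```python
from h import *
np.set_printoptions(precision=4,suppress=True)
w=shot("wrist");save(w,(240,155,400,320),"w15c",4);K=w["camera_matrix"]
V13=np.array([[0.1807194858018492, -0.983534609082461, 0.0003744175842657079, -0.16607588361998554], [0.9417349758595381, 0.17292918880639552, -0.28849736723512487, -0.4338927694408773], [0.2836823975757955, 0.05248969799659879, 0.9574806154225137, -0.5464942262065258], [0.0, 0.0, 0.0, 1.0]])
a={"camera_matrix":K,"view":V13}
t=np.linspace(0,2*np.pi,181)
def ext(p,c,r):
    u=np.array([proj(p,(c[0]+r*np.cos(x),c[1]+r*np.sin(x),c[2])) for x in t]); return np.array([u[:,0].min(),u[:,0].max(),u[:,1].min(),u[:,1].max()])
m=[(a,np.array([159,231.6,71,146])),(w,np.array([222.75,294.5,99.5,171.75]))]
f=lambda c:np.concatenate([ext(p,c,.0415)-e for p,e in m])
r=least_squares(f,[.563,.07,.036]);print("free",r.x,f(r.x))
for z in (.036,): 
    g=least_squares(lambda c:f([c[0],c[1],z]),[.563,.07]);print("z fixed",g.x,g.fun)
o=ctrl.get_obs();print(o["eef_pos"],o["time_s"])
# box rim corners front: from w14
for uv in [(99,221),(325,60)]: print(atz(w,uv,.12))
```

```text
free [0.5629 0.0733 0.0339] [-0.0392  0.8262 -0.5164  0.3718 -0.1491 -0.6556  0.1386  0.0383]
z fixed [0.5631 0.0727] [-0.4397  0.8646 -0.7941  0.5491 -0.1685 -0.262   0.0413  0.3521]
[0.5393 0.0017 0.4297] 23.425
[0.4669 0.2005 0.12  ]
[0.647  0.0127 0.12  ]
```

View pics/w15c.png

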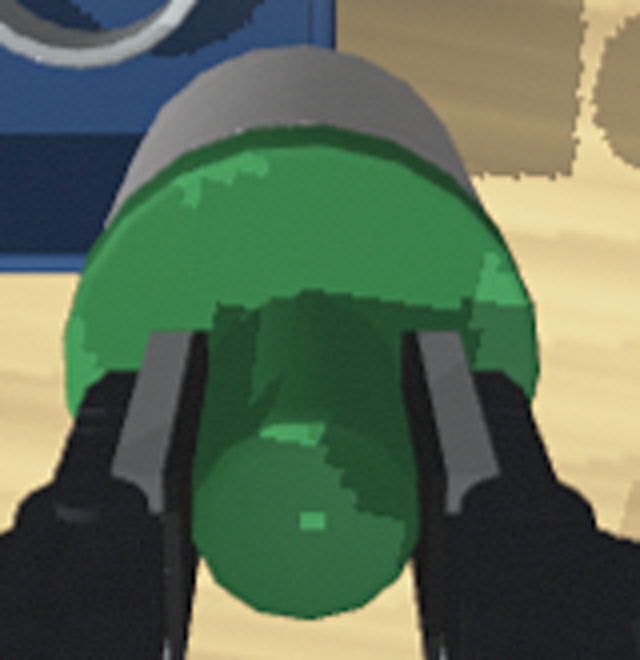

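Run:
```python
from h import *
np.set_printoptions(precision=4,suppress=True)
w=shot("wrist");T=w["tool_from_camera"];p={"camera_matrix":w["camera_matrix"],"view":np.linalg.inv(T)}
t=np.linspace(0,2*np.pi,181)
def circ(c,r): return np.array([proj(p,(c[0]+r*np.cos(x),c[1]+r*np.sin(x),c[2])) for x in t])
px=lambda x,y:(x/4+240,y/4+155)
# unknown x,y,h(tool z of knob top)
def f(v):
    x,y,h=v; k=circ((x,y,h),.013); d=circ((x,y,h+.036),.0325); b=circ((x,y,h+.106),.0325)
    return [k[:,0].min()-px(192,0)[0],k[:,0].max()-px(418,0)[0],k[:,1].max()-px(0,618)[1],
            d[:,0].min()-px(66,0)[0],d[:,0].max()-px(540,0)[0],d[:,1].min()-px(0,148)[1], b[:,1].min()-px(0,45)[1]]
r=least_squares(f,[0,0,.145]);print(r.x,np.array(r.fun))
c=.184;ex=np.array([np.cos(c),np.sin(c)]);ey=np.array([np.sin(c),-np.cos(c)])
q=ctrl.get_obs()["eef_rot"];Rm=R.from_quat([q[1],q[2],q[3],q[0]]).as_matrix();eef=ctrl.get_obs()["eef_pos"]
can=eef+Rm@np.array([r.x[0],r.x[1],0]);print("can",can, "axis from 0",eef)
print("go tool",Rm.T@(np.array([.563,.073,0])-can))
```

```text
[-0.004   0.0008  0.1509] [-1.2491  0.858   0.0222  0.9265 -0.4381 -0.0371  0.0163]
can [0.5355 0.0003 0.4297] axis from 0 [0.5393 0.0018 0.4297]
go tool [ 0.0402 -0.0667  0.4297]
```

Run:
```python
from h import *
np.set_printoptions(precision=4,suppress=True)
w=shot("wrist");T=w["tool_from_camera"];p={"camera_matrix":w["camera_matrix"],"view":np.linalg.inv(T)}
t=np.linspace(0,2*np.pi,181)
px=lambda x,y:(x/4+240,y/4+155)
def fit(h=None,tilt=True):
  def f(v):
    x,y,a=v[:3]; H=h if h else v[3]
    if not tilt:a=0
    Rt=R.from_euler('y',a).as_matrix()
    def circ(dz,r): return np.array([proj(p,np.array([x,y,H+.013])+Rt@np.array([r*np.cos(s),r*np.sin(s),dz-.013])) for s in t])
    k=circ(0,.013); d=circ(.036,.0325); b=circ(.106,.0325)
    return [k[:,0].min()-px(192,0)[0],k[:,0].max()-px(418,0)[0],k[:,1].max()-px(0,618)[1],
            d[:,0].min()-px(66,0)[0],d[:,0].max()-px(540,0)[0],d[:,1].min()-px(0,148)[1], b[:,1].min()-px(0,45)[1]]
  r=least_squares(f,[0,0,0,.145]);print(h,tilt,r.x,np.array(r.fun),r.cost)
for h in (.1413,.1453,.148,None):
  for tl in (0,1): fit(h,tl)
```

```text
0.1413 0 [0.0003 0.0008 0.     0.145 ] [-3.6784  3.2947  5.9406 -2.9058  3.3923 -3.087  -3.3297] 50.12183029513755
0.1413 1 [ 0.0014  0.0008 -0.0506  0.145 ] [-3.7983  3.4126  3.3329 -2.8739  3.366  -3.7616  1.2916] 36.29394513481073
0.1453 0 [-0.0015  0.0008  0.      0.145 ] [-2.6232  2.2363  3.3864 -1.2567  1.744  -1.7606 -1.8955] 17.33162594190829
0.1453 1 [-0.0008  0.0008 -0.0289  0.145 ] [-2.6881  2.2997  1.9566 -1.2339  1.7251 -2.163   0.6796] 12.991023699936049
0.148 0 [-0.0027  0.0008  0.      0.145 ] [-1.9502  1.5612  1.7442 -0.1924  0.6802 -0.9157 -0.9653] 5.776373494330015
0.148 1 [-0.0024  0.0008 -0.0146  0.145 ] [-1.9813  1.5927  1.0393 -0.1795  0.6688 -1.1248  0.3174] 4.693822955718427
None 0 [-0.004   0.0008  0.0021  0.1509] [-1.2491  0.858   0.0222  0.9265 -0.4382 -0.0371  0.0163] 1.674433938522476
None 1 [-0.004   0.0008  0.0009  0.151 ] [-1.2354  0.8443  0.0359  0.9446 -0.4563 -0.0088 -0.046 ] 1.6714838101694687
```

Run:
```python
from h import *
d=shot("side","d15");s=shot("scene","s15");print(proj(d,(.5355,.0003,.28)),proj(s,(.5355,.0003,.28)),proj(d,(.5355,.0003,.177)),proj(s,(.5355,.0003,.177)))
save(d,(280,120,400,220),"d15c",6);save(s,(260,90,360,200),"s15c",5)
```

```text
[319.20536333 158.56785343] [313.72890726 162.33101475] [319.72840818 188.91105598] [313.84091166 184.98610978]
```

View pics/d15c.png

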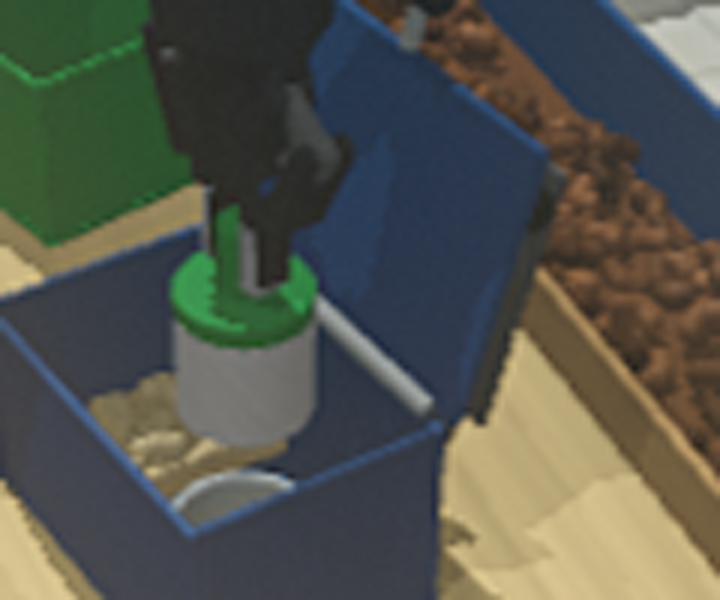

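View pics/s15c.png

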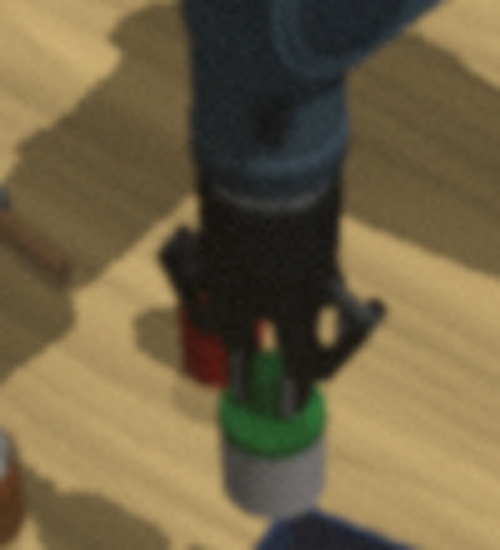

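Run:
```python
from h import *
np.set_printoptions(precision=4,suppress=True)
d=shot("side");s=shot("scene");t=np.linspace(0,2*np.pi,181)
def f(v):
    o=[]
    for p,bot,L,Rr,dl,dr in ((d,194.2,309.2,333,308.3,333),(s,193.4,304.4,325,303.7,325.2)):
        c=lambda z:np.array([proj(p,(v[0]+.0325*np.cos(a),v[1]+.0325*np.sin(a),v[2]+z)) for a in t])
        b=c(0);m=c(.066)
        o+=[b[:,1].max()-bot,b[:,0].min()-L,b[:,0].max()-Rr,m[:,0].min()-dl,m[:,0].max()-dr]
    return o
r=least_squares(f,[.536,0,.177]);print(r.x,np.array(r.fun),ctrl.get_obs()["eef_pos"])
```

```text
[0.5401 0.0053 0.1817] [-0.4808 -0.2624 -0.7464 -0.1402 -0.5499  0.7287 -0.8415 -0.2514 -0.7244
  0.0214] [0.5392 0.0026 0.4297]
```

```bash
python3 -m handwheel '[{"offset":[0.025,-0.04,0],"spin":0,"grip":0.15},{"offset":[0.039,-0.0667,0],"spin":0,"grip":0.15},{"offset":[0.039,-0.0667,0],"spin":0,"grip":0.15},{"offset":[0.039,-0.0667,0.03],"spin":0,"grip":0.15},{"offset":[0.039,-0.0667,0.06],"spin":0,"grip":0.15},{"offset":[0.039,-0.0667,0.09],"spin":0,"grip":0.15},{"offset":[0.039,-0.0667,0.115],"spin":0,"grip":0.15},{"offset":[0.039,-0.0667,0.13],"spin":0,"grip":0.15},{"offset":[0.039,-0.0667,0.13],"spin":0,"grip":0.15},{"offset":[0.039,-0.0667,0.13],"spin":0,"grip":0.15}]'
python3 - <<'E'
from h import *
w=shot("wrist","w16");d=shot("side");s=shot("scene")
save(d,(270,140,370,240),"d16c",6);save(w,(210,120,430,320),"w16c",3)
print(ctrl.get_obs()["eef_pos"],ctrl.get_obs()["wrist_force"])
E
```

```text
time_s: 24.98
eef_pos: [0.5659, 0.0755, 0.3009]
eef_rot: [0.0, 0.996, 0.091, 0.001]
wrist_force: [-0.6, 0.3, -2.5]
opening: 0.289
[0.56585646 0.07566249 0.30095557] [ 0.23631678 -0.22327725 -3.47137092]
```

View pics/w16c.png

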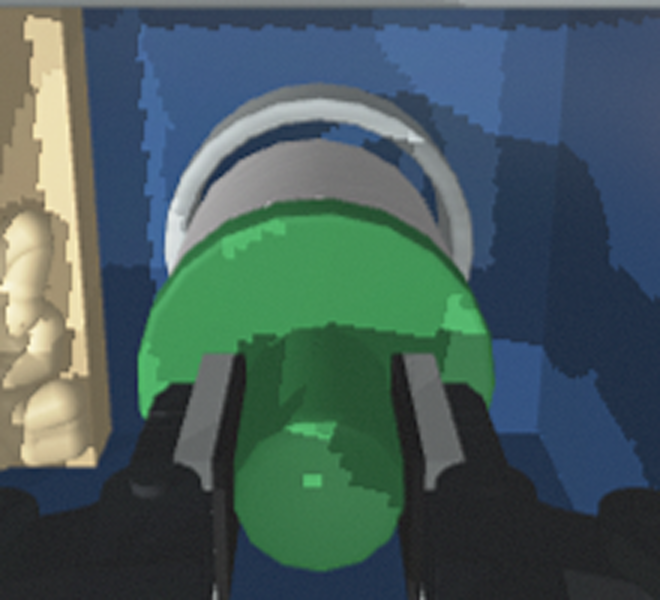

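View pics/d16c.png

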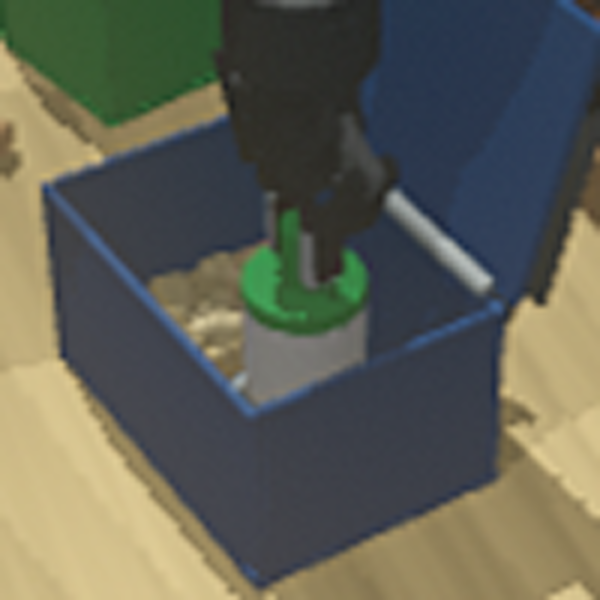

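Run:
```python
from h import *
np.set_printoptions(precision=4,suppress=True)
w=shot("wrist");T=w["tool_from_camera"];p={"camera_matrix":w["camera_matrix"],"view":np.linalg.inv(T)}
t=np.linspace(0,2*np.pi,361)
def fitx(row,r,z):
    g=lambda v:[min(proj(p,(v[0]+r*np.cos(a),.001+r*np.sin(a),z))[1] for a in t)-row]
    return least_squares(g,[0.]).x[0]
for b in (-.002,0,.003,.005):
    print(b,"ring out",fitx(152.3,.0415,.265+b),"ring in",fitx(160.7,.0355,.265+b),"can bot",fitx(166,.0325,.251+b), "knob", fitx(0,0.013,.145) if 0 else '')
for z in (.262,.265,.268):
  l=proj(p,(0,-.0415,z));rr=proj(p,(0,.0415,z));print(z,rr[0]-l[0],"meas",308/3)
```

```text
-0.002 ring out -0.003507365463176538 ring in -0.003886020442450135 can bot -0.0022378221214242474 knob 
0 ring out -0.0038064460544005485 ring in -0.0042401366695234265 can bot -0.0026271137335100317 knob 
0.003 ring out -0.004255066941236633 ring in -0.004771311010133342 can bot -0.003211051151638699 knob 
0.005 ring out -0.004554147532460653 ring in -0.00512542723720664 can bot -0.0036003427637244937 knob 
0.262 105.69974200903033 meas 102.66666666666667
0.265 104.45932495351428 meas 102.66666666666667
0.268 103.24768351396358 meas 102.66666666666667
```

```bash
python3 -m handwheel '[{"offset":[-0.0013,0.0005,0.003],"spin":0,"grip":0.15},{"offset":[-0.0013,0.0005,0.007],"spin":0,"grip":0.15},{"offset":[-0.0013,0.0005,0.011],"spin":0,"grip":0.15},{"offset":[-0.0013,0.0005,0.014],"spin":0,"grip":0.15},{"offset":[-0.0013,0.0005,0.017],"spin":0,"grip":0.15},{"offset":[-0.0013,0.0005,0.02],"spin":0,"grip":0.15},{"offset":[-0.0013,0.0005,0.02],"spin":0,"grip":0.15}]'
python3 f.py
```

```text
time_s: 26.05
eef_pos: [0.5641, 0.075, 0.2794]
eef_rot: [-0.0, 0.996, 0.092, -0.0]
wrist_force: [-0.2, -0.0, -1.8]
opening: 0.285
[0.5643 0.075  0.2798] Fbox x,y,z 0.3788498711758031 0.09315222731143748 -2.4217779214324975 T 0.011004708413545507 -0.013010457714352568 -0.0005570643965457894 26.25
```

```bash
python3 -m handwheel '[{"offset":[0,0,0.004],"spin":0,"grip":0.15},{"offset":[0,0,0.008],"spin":0,"grip":0.15},{"offset":[0,0,0.012],"spin":0,"grip":0.15},{"offset":[0,0,0.015],"spin":0,"grip":0.15},{"offset":[0,0,0.015],"spin":0,"grip":0.15}]'
python3 f.py
```

```text
time_s: 26.92
eef_pos: [0.5641, 0.0749, 0.2643]
eef_rot: [-0.0, 0.996, 0.091, -0.0]
wrist_force: [-0.1, -0.6, -2.3]
opening: 0.281
[0.5643 0.075  0.2649] Fbox x,y,z 0.3630807821871557 0.21806857962566814 -2.3552518416854418 T 0.004767639223377395 -0.009146067427928752 -0.0051534575142950095 27.125
```

```bash
python3 -m handwheel '[{"offset":[0,0,0.0015],"spin":0,"grip":0.15},{"offset":[0,0,0.003],"spin":0,"grip":0.15},{"offset":[0,0,0.0045],"spin":0,"grip":0.15},{"offset":[0,0,0.0055],"spin":0,"grip":0.15},{"offset":[0,0,0.0055],"spin":0,"grip":0.15}]'
python3 f.py
```

```text
time_s: 27.8
eef_pos: [0.5641, 0.075, 0.259]
eef_rot: [-0.0, 0.996, 0.092, -0.0]
wrist_force: [-0.5, 0.2, -2.1]
opening: 0.288
[0.5642 0.0749 0.2593] Fbox x,y,z -0.0651965369418078 0.345932155975608 -2.594542803475323 T 0.026853421292764995 0.017272007391650388 0.019058861385679773 28.0
```

```bash
python3 -m handwheel '[{"offset":[0,0,0.0005],"spin":0,"grip":0.15},{"offset":[0,0,0.001],"spin":0,"grip":0.15}]'
python3 f.py
```

```text
time_s: 28.3
eef_pos: [0.5642, 0.0749, 0.2582]
eef_rot: [0.0, 0.996, 0.091, 0.0]
wrist_force: [-1.0, 0.1, -2.1]
opening: 0.286
[0.5642 0.075  0.2582] Fbox x,y,z -0.4476502798508546 0.4010281900672257 -2.6238418028824384 T 0.012125577078498298 -0.010674122609454734 -0.03768963475539741 28.5
```

```bash
python3 -m handwheel '[{"offset":[0,0,0.0005],"spin":0,"grip":0.15},{"offset":[0,0,0.001],"spin":0,"grip":0.15}]'
python3 f.py
```

```text
time_s: 28.8
eef_pos: [0.5643, 0.075, 0.2574]
eef_rot: [-0.0, 0.996, 0.091, 0.0]
wrist_force: [-0.1, 0.6, 0.6]
opening: 0.283
[0.5643 0.075  0.2575] Fbox x,y,z -0.21454160578812478 0.3666335612112909 -0.23454273549095284 T 0.05282308507307245 0.12091459053166939 -0.008391042582318759 29.0
```

```bash
python3 -m handwheel '[{"offset":[0,0,0.0005],"spin":0,"grip":0.15},{"offset":[0,0,0.001],"spin":0,"grip":0.15}]'
python3 f.py
```

```text
time_s: 29.3
eef_pos: [0.5646, 0.0751, 0.2574]
eef_rot: [-0.0, 0.996, 0.092, 0.001]
wrist_force: [-3.6, 1.5, 10.2]
opening: 0.286
[0.5645 0.0751 0.2574] Fbox x,y,z -2.6801697779476674 2.085549174584604 8.11097816560336 T 0.2631987644246356 0.572138435013055 -0.025132532710268912 29.5
```

```bash
python3 -m handwheel '[{"offset":[0,0,-0.001],"spin":0,"grip":0.15},{"offset":[0,0,-0.001],"spin":0,"grip":0.15},{"offset":[0,0,-0.001],"spin":0,"grip":0.4},{"offset":[0,0,-0.001],"spin":0,"grip":0.55},{"offset":[0,0,-0.001],"spin":0,"grip":0.55}]'
python3 f.py
python3 - <<'E'
from h import *
w=shot("wrist","w17")
E
```

```text
time_s: 30.18
eef_pos: [0.5642, 0.0749, 0.257]
eef_rot: [0.0, 0.996, 0.091, -0.0]
wrist_force: [0.3, 0.7, 0.2]
opening: 0.552
[0.5642 0.0749 0.2571] Fbox x,y,z -0.24177481060180003 0.04014387013746682 0.10014950280329513 T -0.012360196303090838 -0.00046603837680499064 -0.003229142024274022 30.375
```

View pics/w17.png

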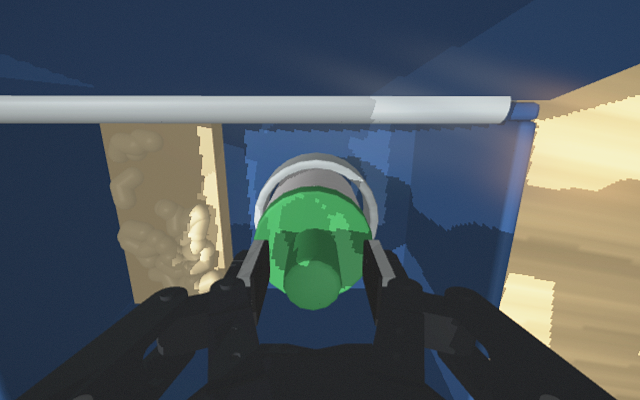

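```bash
python3 -m handwheel '[{"offset":[0,0,-0.02],"spin":0,"grip":0.55},{"offset":[0,0,-0.06],"spin":0,"grip":0.55},{"offset":[0,0,-0.11],"spin":0,"grip":0.6},{"offset":[-0.02,0,-0.16],"spin":0,"grip":0.6},{"offset":[-0.06,0,-0.19],"spin":0,"grip":0.6},{"offset":[-0.09,0,-0.19],"spin":0,"grip":0.6},{"offset":[-0.09,0,-0.19],"spin":0,"grip":0.6},{"offset":[-0.09,0,-0.19],"spin":0,"grip":0.6}]'
python3 - <<'E'
from h import *
w=shot("wrist","w18");d=shot("side","d18");s=shot("scene","s18")
save(w,(200,20,400,170),"w18c",4)
E
```

```text
time_s: 31.48
eef_pos: [0.476, 0.0585, 0.4473]
eef_rot: [0.0, 0.996, 0.091, 0.0]
wrist_force: [-0.1, -0.3, 0.4]
opening: 0.599
```

View pics/w18.png

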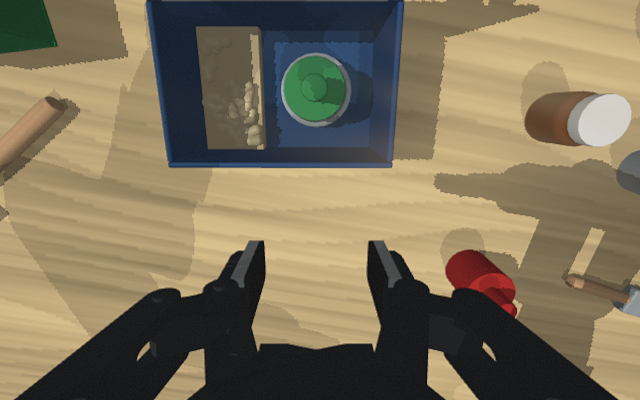

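View pics/d18.png

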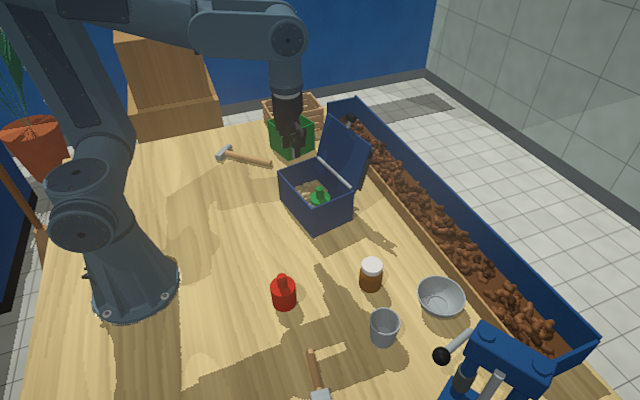

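View pics/s18.png

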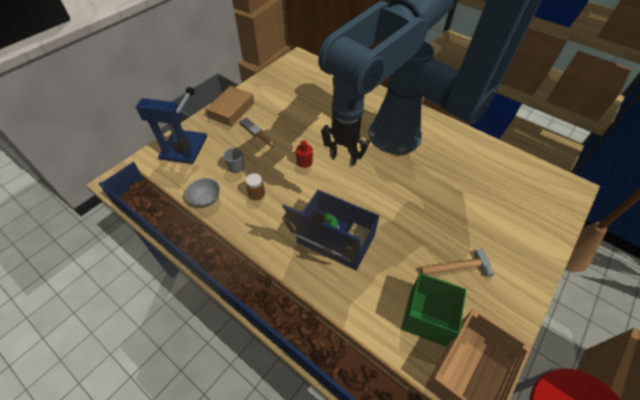

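The canister stands upright inside the ring at about (315,90) in the wrist view. The lid leans open on its pads in the side view at about (345,140). The arm is clear and nothing else has moved, so I'm handing in.

```bash
python3 -c "
from bench import ctrl
o=ctrl.get_obs();print(o['time_s'],o['wrist_force']);print(ctrl.hand_in())"
```

```text
31.625 [-0.47415998  0.04473621  0.3481358 ]
the job is handed in; nothing more can be done
None
```

I raised the lid, eased it back onto its padded rest, and then set the green-topped canister into the round holder. The job was handed in at 31.6 s, and no verdict was reported.

- **Lid:** I stepped it back in roughly 0.01 rad moves and felt the rest at about 1.91 rad. The force at the handle rose about 2.7 N before I let go. It stayed leaning on the pads in the last pictures.
- **Canister:** It met the floor at a measured tool height of 257.4 mm, about where I expected it (257.3 mm). It pressed with about 10 N more than its own weight for a moment; I eased off 1 mm and opened the fingers. The last wrist picture shows it upright inside the ring, and the arm was clear with the wrist force near zero.
- **Disagreement between checks:** The wrist camera put the held canister 5–6 mm lower in the hand than expected, while the fixed cameras put it about 3 mm higher. I lined it up by where it sat relative to the ring in the wrist view, and it went in without touching the side.
- **Other objects:** Judging by eye in the last pictures, everything else is where it was, including the red look-alike. I did not measure the other objects.

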